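Rehang the lift-off guard door on its two hinge pins and close it

TASK

Take the lift-off door out of its slotted stand and hang it, standing open, on the spin-test guard so that both knuckles drop fully down over the two hinge pins. The pins stand off-centre on their heads, so feel for them and lower the door gently without forcing it; then swing the door shut against the latch post, under the keeper, and let go. Leave the V-block, the tape roll and the bearing where they lie.

Things in the scene. Friction and masses are not known exactly. Their poses are not given: they have to be found in the camera images.
- guard: Fixed guard: base plate 215 x 245 x 10 mm, grey side and back walls 129 mm high round a stator, open on top and in front. Origin on the table under the middle of the door opening; x points into the guard, y to the hinge side, z up. The shut door's mid-plane is x = 0. The door opens by turning about the vertical hinge from guard -y toward guard -x, up to at least 100 degrees.
- hinge_low (a point): Middle of the lower round hinge head (guard x 0, y 80 mm), 24 mm diameter, on its top face z 30 mm, the seat. On it stands a flat-ended steel pin, 8 mm diameter, 20 mm long, NOT in the middle: its axis stands 4.5 mm off the head's middle, on a locked cam, in a level direction that differs each time and is not reported: find it by feel. Guard axes.
- hinge_up (a point): Middle of the upper round head (guard z 105 mm), 24 mm diameter, 8 mm thick, with a pin like the lower. Both cams are set alike: the two pins always stand on one vertical axis. The lower knuckle cannot pass through the upper head: bring the door in sideways with its knuckles 20 to 50 mm above their seats, then lower it. Guard axes.
- hinge_foot (a point): Foot of the fixed upright hinge post (guard x 0, y 114, z 10 mm), 24 x 24 mm, top at z 108 mm, which carries both heads on 16 mm wide arms. The cams do not turn under working forces. Guard axes.
- latch (a point): Middle of the latch post's front face (guard x 4, y -74, z 80 mm; 36 mm wide in y), against which the shut door's inner face stops. There is no latch or spring: pushed shut, the door may creep back 1 to 6 mm when let go; then push it again. Guard axes.
- keeper (a point): Underside of the keeper, a plate on the latch post (guard x -10 to 24, y -56 to -92, z 136 to 142 mm). It overhangs the shut door's upper corner with 6 mm to spare, so the door can be hung only while standing open, and cannot lift off when shut. Guard axes.
- door: Loose lift-off door, 0.22 to 0.37 kg, upright in the stand. Origin on the knuckle axis at the lower knuckle's underside; x to the free edge, z up, y to the face that is inside when shut (shut: door x = guard -y, door y = guard x). Panel 8 mm thick, x 24 to 150, z -4 to 100 mm. Centre of mass near x 80, z 50 mm. On the pins it swings freely, sags about 2 degrees and stays where it is left.
- door_grip (a point): Centre of the black grip on the door's top edge (door x 58, y 0, z 114 mm); 40 mm long (door x), 12 mm thick (door y), 28 mm high (door z 100 to 128 mm). Door axes.
- door_low (a point): Centre of the lower knuckle's underside (the door's origin). Both knuckles are steel tubes of 20 mm outer, 10.6 mm inner diameter, 16 mm high, joined to the panel by 5 mm straps. Fully down it stands at guard z 30 mm, the pin showing 4 mm above the knuckle.
- door_up (a point): Centre of the upper knuckle's underside (door x 0, y 0, z 75 mm). Fully down it stands at guard z 105 mm.
- door_edge (a point): Point on the door's inner face near the free edge (door x 145, y 4, z 50 mm); at guard x 4 mm when the door touches the latch post.
- stand: Fixed low stand: plate 140 x 80 x 8 mm, origin on the table under its middle; two grey blocks at x -45 and +45 mm with a slot along x, 10 mm wide, open on top; block tops at z 34, slot floor at z 8 mm. The door stands in the slot with its x along the stand's -x.
- v_block: Steel V-block 60 x 40 x 30 mm, loose bystander, origin under its middle.
- tape_roll: Yellow tape roll lying flat, 85 x 94 x 18 mm, loose bystander, origin under its middle.
- bearing: Steel ball bearing lying flat, 32 mm diameter, 9 mm high, loose bystander, origin under its middle.

How it is judged:
On the way, in this order (a step that is already met when the one before it is completed fails the run):
1. the door hangs on the guard, both knuckles fully down over the pins (x of door_low in the frame of guard between -0.009 and 0.009 m and y of door_low in the frame of guard between 0.071 and 0.089 m and z of door_low in the frame of guard between 0.027 and 0.033 m and x of door_up in the frame of guard between -0.009 and 0.009 m and y of door_up in the frame of guard between 0.071 and 0.089 m and z of door_up in the frame of guard between 0.102 and 0.108 m), for 0.2 s.
2. the hung door is shut against the latch post (all of step 1 and x of door_edge in the frame of guard between -0.004 and 0.009 m), for 0.2 s.
At the end, for the whole second after the job is handed in: Both knuckles are within 3 mm of their seat heights and within 9 mm of the heads' middle in guard x and y; the door's free edge is within 8 mm of the latch post's face; the door is at rest (all of step 2 and linear speed of door below 0.02 m/s); the robot touches nothing.
It fails at once if the door is pressed or knocked against the guard with more than 40 N in all (contact force between door and guard above 40 N).
It fails at once if a bystander (V-block, tape roll, bearing) is moved by more than 20 mm (distance of any of v_block, tape_roll, bearing from where it was at the start of the episode above 0.02 m).
It also fails if it takes over 70 s, if anything falls off the work surface, if the arm or the gripper's body presses on something with over 40 N, if the wrist force passes 120 N, or if a joint passes its speed limit or range.

ROBOT

A 6-joint arm with a two-finger parallel gripper is mounted at the origin on a cart in front of the work surface, level with it; the furniture and walls round the work are solid. World frame = base frame: x ahead of the robot, y to its left, z up, the work surface at z = 0. Lengths are in m, angles in rad, forces in N, time in s.
With the tool pointing down it reaches from about 0.325 to 0.9 m from the base axis. Payload 6.1 kg.
Tool frame: the origin (TCP) lies at the very end of the fingers, on their centre line; the grasp point (between the pads) lies 19 mm behind it; z points along the fingers, y is the direction in which the jaws open and shut (so a half turn about z gives the same grasp; the last joint's range is limited). The gripper opens to 87 mm and grips with 3 to 60 N. Pads are 19 mm wide; open, the fingers measure 117 mm over their backs; the gripper's body (75 mm by 190 mm) begins 51 mm behind the grasp point.
Start: joints at [-1.344, 0.22, 1.526, -0, 1.395, -0.126], TCP at [0.216, -0.587, 0.223] pointing down, gripper open.
Joint ranges: [-2.98, 2.98], [-0.91, 2.08], [0.09, 2.57], [-1.24, 4.39], [0.2, 2.65], [-2.68, 2.68]. Speed limits (rad/s): [2.57, 2.57, 3.01, 3.14, 3.14, 3.14].

INTERFACE

Orientations are given as a unit quaternion [w, x, y, z].
In Python, from cell import arm, vision, sign_off gives the robot as it stands. The module is installed in compiled form; this text tells all that it offers.
- The arm moves only by the tool drive_tool, never from a script. Its arguments are lists of equal length, an entry for each row: "rot": the turn, a rotation vector about the tool's x, y, z in units of pi rad (1.0 is pi rad), a list of three; "dp": the shift along the tool's x, y, z in units of 0.2 m (1.0 is 0.2 m), a list of three; "jaw": the gripper's target within -1 to 1 (fully open at 1, half-way at 0, shut at -1). In form: {"rot": [[wx, wy, wz], ...], "dp": [[dx, dy, dz], ...], "jaw": [jaw, ...]}. A call has 1 to 8 rows; each row is the pose to reach, as a shift and turn from the pose commanded when the call began, along the tool's axes at that moment, turning the shorter way round; what a row does not reach only later rows make up. A row lasts 1/10 s, in which the tool goes at most 50 mm and 8.59 degrees, less where a joint would pass 70% of its speed; a pose out of reach is approached as far as the arm can. A call with a number of a shift or a turn outside -1 to 1 is refused whole. A call with a gripper value outside its range is refused whole. The fingers move at their own pace and stop on an object; the grip force is fixed at half the most. Time passes only in rows, so rows that repeat a pose let the fingers close. It gives the time, the measured TCP pose, the force and the opening at its end, in the units of the state.
- arm.get_obs(): the state, without advancing time (a new reading comes with each control period).
- vision.camera(name): name is "scene" or "top"; returns the picture (420x560x3 uint8, red, green, blue); there is no depth.
- vision.camera_model(name): a dict with "camera_matrix" (3x3 intrinsics, pixels), "extrinsics" (4x4, takes a point from camera to world coordinates). Camera axes: x right, y up, looking along -z (the intrinsics and any distortion apply to the point x, -y, -z); pixel columns grow to the right and rows downward; lengths in m; the calibration is good to about 2 mm. A picture is of the moment at which its call begins. camera_model takes no time and is no camera call.
- sign_off(): hands the job in, once; it reports no verdict.
The state is a dict: "clock": time; "qpos": joint angles; "joint_vel": joint speeds; "effort": joint torques, N m; "position": TCP position; "tool_rot": TCP orientation; "force": force on the tool from outside, world axes, zero at the start; "torque": the same for the moment, N m; "gripper_width": opening from 0.0 (shut) to 1.0 (fully open).
Only numpy, scipy, OpenCV 4.12 (cv2) and the standard library are available. Lean on these libraries where they do the work, as an engineer would, in place of code of your own. Each camera call takes 0.05 s, during which the arm holds its last target.

## Working session

There is one attempt and no reset: what is moved stays moved. The work goes in short steps, Python scripts to look and compute and a tool call to move; the robot and the scene stay as the last step left them, time stands still between calls to the robot, and variables do not carry over. Pictures are saved under pics/ and viewed, and the job is handed in when it is done.

Besides the shell and the picture viewer there is one more tool, called after "Request:" by a JSON object that holds its "op" and its "data". drive_tool: Moves the arm, as the interface text tells. Shifts and turns lie within -1 to 1; 1 stands for 0.2 m of shift or pi rad of turn. Its arguments: {"type":"object","properties":{"rot":{"type":"array","items":{"type":"array","items":{"type":"number"}}},"dp":{"type":"array","items":{"type":"array","items":{"type":"number"}}},"jaw":{"type":"array","items":{"type":"number"}}},"required":["rot","dp","jaw"]}

```bash
mkdir -p pics; ls; python3 - <<'E'
from cell import arm, vision
import cv2
for n in ("scene","top"):
    im=vision.camera(n); cv2.imwrite(f"pics/{n}0.png",im[:,:,::-1])
    m=vision.camera_model(n); print(n,m)
print(arm.get_obs())
E
```

```text
pics
scene {'camera_matrix': array([[406.04892563,   0.        , 283.41825492],
       [  0.        , 406.04892563, 210.25500356],
       [  0.        ,   0.        ,   1.        ]]), 'extrinsics': array([[-0.91663568,  0.21318443, -0.33812931,  0.19649608],
       [-0.39967041, -0.50261396,  0.76657861,  0.76790755],
       [-0.00652589,  0.83781359,  0.5459174 ,  0.65299714],
       [ 0.        ,  0.        ,  0.        ,  1.        ]])}
top {'camera_matrix': array([[405.69973792,   0.        , 272.46438938],
       [  0.        , 405.69973792, 204.48116009],
       [  0.        ,   0.        ,   1.        ]]), 'extrinsics': array([[ 0.01581089,  0.98712803, -0.1591486 ,  0.31308306],
       [-0.99986012,  0.01647757,  0.00287024,  0.01736057],
       [ 0.00545567,  0.15908096,  0.98725047,  1.34578487],
       [ 0.        ,  0.        ,  0.        ,  1.        ]])}
{'clock': 0.1, 'qpos': array([-1.34410398e+00,  2.21158541e-01,  1.52748478e+00,  2.06057140e-05,
        1.39471679e+00, -1.26102554e-01]), 'joint_vel': array([-0.00163544, -0.00189701, -0.00319669,  0.00048518, -0.00087157,
       -0.00039031]), 'effort': array([ 1.03258804e-03, -4.95946956e+01, -3.88517010e+01,  7.02024903e-02,
        5.15725929e-02, -6.57097280e-05]), 'position': array([ 0.21582612, -0.58595738,  0.22154599]), 'tool_rot': array([-8.83118383e-04,  9.84482203e-01,  1.75482222e-01, -3.42990430e-05]), 'force': array([ 0.35802762, -0.42074357, -0.41482275]), 'torque': array([ 0.03986215, -0.01222472, -0.07453939]), 'gripper_width': 0.99799019597893}
```

View pics/scene0.png

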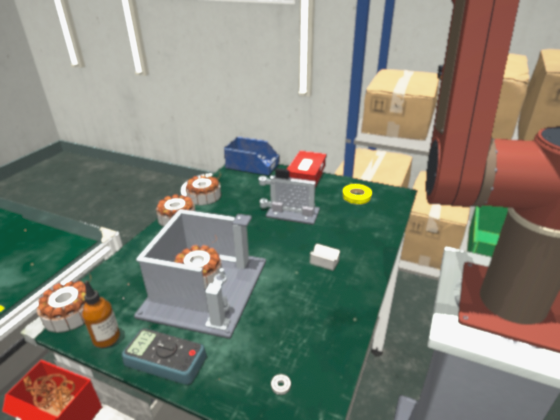

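View pics/top0.png

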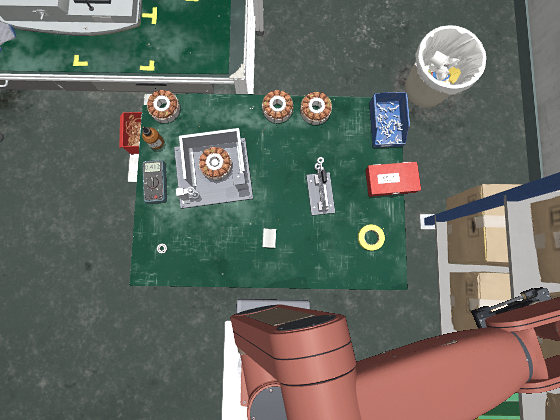

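The scene view shows the guard at about (205,275), the stand with the door at (293,195), the tape at (357,193), the V-block at (324,257) and the bearing at (281,384). In the top view the guard is at (214,165) and the door at (321,185). I'll enlarge both.

```bash
python3 - <<'E'
import cv2
s=cv2.imread("pics/scene0.png");t=cv2.imread("pics/top0.png")
def crop(im,x0,y0,w,h,f,n):
    c=cv2.resize(im[y0:y0+h,x0:x0+w],None,fx=f,fy=f,interpolation=cv2.INTER_CUBIC)
    for k in range(0,w,10): cv2.putText(c,str(x0+k),(k*f,8),0,.3,(0,255,255),1); cv2.line(c,(k*f,10),(k*f,14),(0,255,255),1)
    for k in range(0,h,10): cv2.putText(c,str(y0+k),(0,k*f+4),0,.3,(0,255,255),1)
    cv2.imwrite("pics/"+n,c)
crop(t,165,120,100,95,7,"t_guard.png")
crop(t,295,145,60,75,8,"t_stand.png")
crop(s,130,200,145,135,5,"s_guard.png")
crop(s,250,165,80,65,9,"s_stand.png")
E
```

```text
(no output)
```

View pics/t_guard.png

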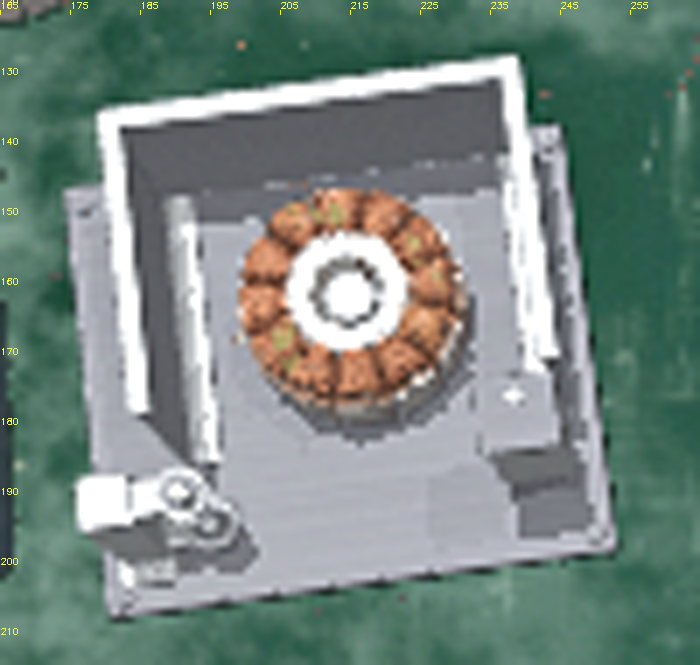

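View pics/t_stand.png

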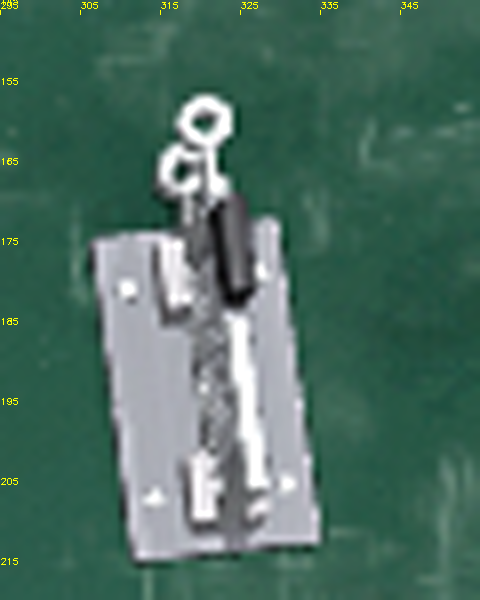

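View pics/s_guard.png

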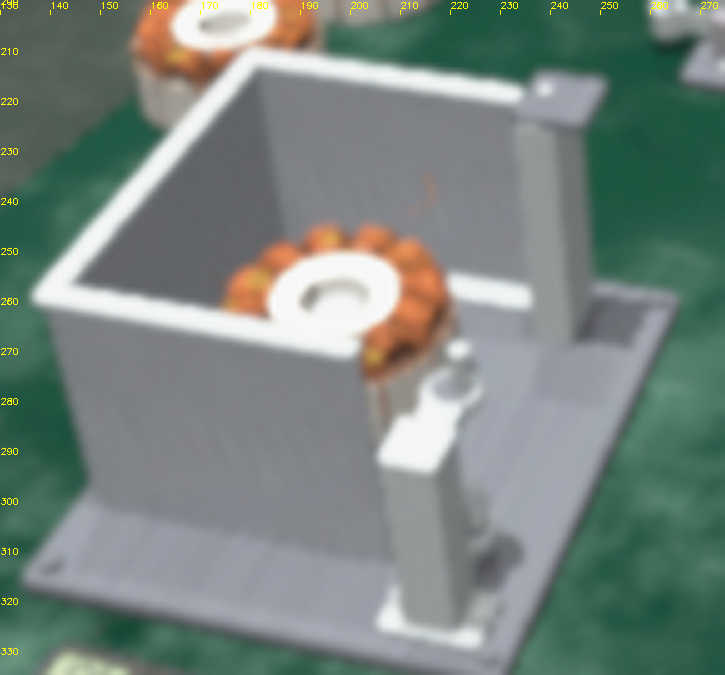

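View pics/s_stand.png

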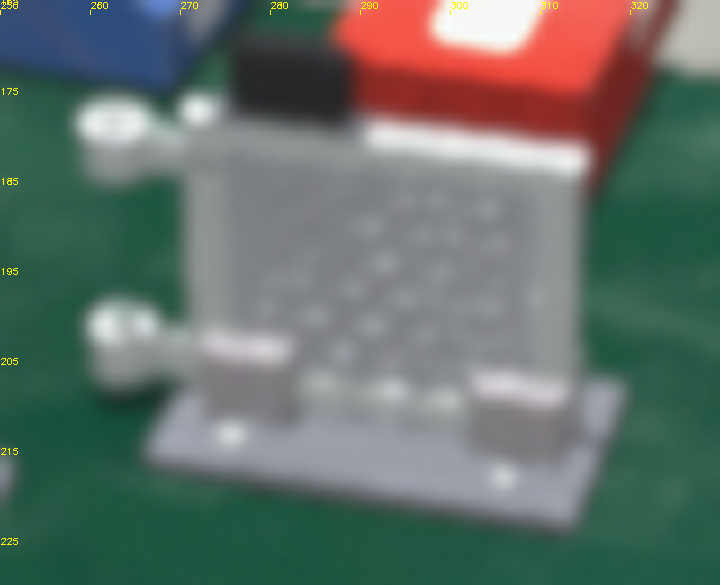

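```bash
cat > h.py <<'E'
import numpy as np, cv2
from cell import arm, vision
from scipy.optimize import least_squares
M={n:vision.camera_model(n) for n in("scene","top")}
def proj(n,P):
    P=np.atleast_2d(P).astype(float);E=M[n]["extrinsics"];K=M[n]["camera_matrix"]
    c=(P-E[:3,3])@E[:3,:3]; q=c*[1,-1,-1]; q=q@K.T; return q[:,:2]/q[:,2:]
def place(p,P):
    P=np.atleast_2d(P).astype(float);c,s=np.cos(p[2]),np.sin(p[2])
    o=P.copy();o[:,0]=p[0]+c*P[:,0]-s*P[:,1];o[:,1]=p[1]+s*P[:,0]+c*P[:,1];return o
def crop(im,x0,y0,w,h,f,n,draw=()):
    c=cv2.resize(im[y0:y0+h,x0:x0+w],None,fx=f,fy=f,interpolation=cv2.INTER_CUBIC)
    for pts,col in draw:
        q=np.round(((np.asarray(pts)-[x0,y0]+.5)*f)).astype(int)
        cv2.polylines(c,[q.reshape(-1,1,2)],False,col,1)
    cv2.imwrite("pics/"+n,c)
def circ(x,y,r,z,n=40):
    a=np.linspace(0,2*np.pi,n);return np.c_[x+r*np.cos(a),y+r*np.sin(a),np.full(n,z)]
E
cat > fit.py <<'E'
from h import *
# guard: (cam, px, point) px = crop pixel/f + origin -0.5
T=lambda u,v:(np.array([u,v])/7+[165,120]-.5)
S=lambda u,v:(np.array([u,v])/5+[130,200]-.5)
obs=[("top",T(77,480),(12,126,108)),("top",T(77,528),(-12,126,108)),("top",T(125,526),(-12,102,108)),
("top",T(484,452),(-10,-56,142)),("top",T(558,447),(-10,-92,142)),
("scene",S(515,123),(-10,-56,142)),("scene",S(585,125),(-10,-92,142)),("scene",S(607,82),(24,-92,142)),
("scene",S(378,462),(12,126,108)),("scene",S(433,472),(-12,126,108)),]
# base corners with unknown x0
base=[("top",T(110,618),0,1),("top",T(617,548),0,-1),("top",T(65,188),1,1),("top",T(560,125),1,-1),
("scene",S(680,297),0,-1),("scene",S(22,580),1,1)]
def res(p):
    r=[]
    for n,px,P in obs: r.append(proj(n,place(p,np.array(P)/1e3))[0]-px)
    for n,px,b,s in base: r.append(proj(n,place(p,[p[3]+b*.215,p[4]+s*.1225,.01]))[0]-px)
    return np.array(r)
s=least_squares(lambda p:res(p).ravel(),[.75,.2,.14,-.05,0],loss="soft_l1")
print(s.x,np.degrees(s.x[2]));print(np.round(res(s.x),2))
np.save("g.npy",s.x)
T2=lambda u,v:(np.array([u,v])/8+[295,145]-.5)
S2=lambda u,v:(np.array([u,v])/9+[250,165]-.5)
ob=[("top",T2(92,240),(70,40,8)),("top",T2(275,218),(70,-40,8)),("top",T2(135,562),(-70,40,8)),("top",T2(320,543),(-70,-40,8)),
("scene",S2(145,460),(70,40,8)),("scene",S2(575,530),(-70,40,8)),("scene",S2(627,383),(-70,-40,8))]
def r2(p): return np.array([proj(n,place(p,np.array(P)/1e3))[0]-px for n,px,P in ob])
s2=least_squares(lambda p:r2(p).ravel(),[.67,-.1,.1],loss="soft_l1")
print(s2.x,np.degrees(s2.x[2]));print(np.round(r2(s2.x),2));np.save("s.npy",s2.x)
E
python3 fit.py
```

```text
[ 0.56735787  0.19242574  0.15932131 -0.0361727   0.01316961] 9.128438904181426
[[-9.600e-01 -1.000e-02]
 [-1.400e-01  6.500e-01]
 [ 7.200e-01 -1.400e-01]
 [-1.050e+00  4.400e-01]
 [ 1.700e-01 -5.000e-01]
 [ 1.301e+01  5.200e-01]
 [ 4.190e+00 -8.780e+00]
 [-1.441e+01 -2.170e+00]
 [-1.040e+00 -1.100e-01]
 [-1.400e-01  1.200e-01]
 [-1.800e-01  6.000e-01]
 [ 4.000e-01  3.000e-01]
 [-5.200e-01  3.000e-01]
 [ 3.000e-02 -4.500e-01]
 [ 2.400e-01 -9.900e-01]
 [-6.600e-01 -1.100e-01]]
[ 0.56960032 -0.14524953  0.13211137] 7.569424057653935
[[-0.57 -0.13]
 [-0.03 -0.02]
 [-0.52  0.39]
 [ 0.14  0.02]
 [-0.05 -0.89]
 [ 0.02 -1.24]
 [ 0.12  0.13]]
```

```bash
sed -i 's/S(515,123),(-10,-56,142)/S(515,123),(24,-56,142)/; s/S(585,125),(-10,-92,142)/S(585,125),(-10,-56,142)/; s/S(607,82),(24,-92,142)/S(607,82),(-10,-92,142)/' fit.py
cat >> fit.py <<'E'
im={n:cv2.imread(f"pics/{n}0.png") for n in("scene","top")}
g=s.x; st=s2.x
def draw(n):
    d=[]
    L=lambda P,c,pl=g:d.append((proj(n,place(pl,np.array(P)/1e3)),c))
    y=(0,255,255);r=(0,0,255);b=(255,80,0);m=(255,0,255)
    for z in(30,105): L(circ(0,80,12,z),r); L(circ(0,80,4.5,z+20),y); 
    L([(12,126,108),(-12,126,108),(-12,102,108),(12,102,108),(12,126,108)],b)
    L([(24,-56,142),(-10,-56,142),(-10,-92,142),(24,-92,142),(24,-56,142)],b)
    # door in stand: door origin at stand frame: lower edge z=-4 ->8 ; panel centre?
    D=lambda x,y_,z:(-x+DX,-y_,z+12)
    DX=87
    L([D(24,-4,100),D(150,-4,100),D(150,-4,-4),D(24,-4,-4),D(24,-4,100)],m,st)
    L([D(38,-6,128),D(78,-6,128),D(78,6,128),D(38,6,128),D(38,-6,128)],y,st)
    for z in(0,75):L([D(*q) for q in circ(0,0,10,z+16)],r,st)
    L([(70,40,8),(70,-40,8),(-70,-40,8),(-70,40,8),(70,40,8)],b,st)
    return d
crop(im["top"],165,120,100,95,7,"o_tg.png",draw("top"));crop(im["top"],295,145,60,75,8,"o_ts.png",draw("top"))
crop(im["scene"],130,200,145,135,5,"o_sg.png",draw("scene"));crop(im["scene"],250,165,80,65,9,"o_ss.png",draw("scene"))
E
python3 fit.py
python3 -c "
import cv2,numpy as np
a=[cv2.imread('pics/'+n) for n in('o_tg.png','o_sg.png')];"
```

```text
[ 0.56628835  0.1917947   0.15476089 -0.03506491  0.01406713] 8.867145612724796
[[-0.77  0.14]
 [ 0.01  0.82]
 [ 0.87  0.05]
 [-0.86  0.87]
 [ 0.37 -0.01]
 [-0.91 -1.67]
 [-0.31  0.1 ]
 [ 0.51 -0.18]
 [-0.64 -0.24]
 [ 0.23  0.02]
 [-0.38  0.46]
 [ 0.24  0.48]
 [-0.43  0.12]
 [ 0.16 -0.31]
 [ 0.38 -0.8 ]
 [-0.81 -0.29]]
[ 0.56960032 -0.14524953  0.13211137] 7.569424057653935
[[-0.57 -0.13]
 [-0.03 -0.02]
 [-0.52  0.39]
 [ 0.14  0.02]
 [-0.05 -0.89]
 [ 0.02 -1.24]
 [ 0.12  0.13]]
```

View pics/o_tg.png

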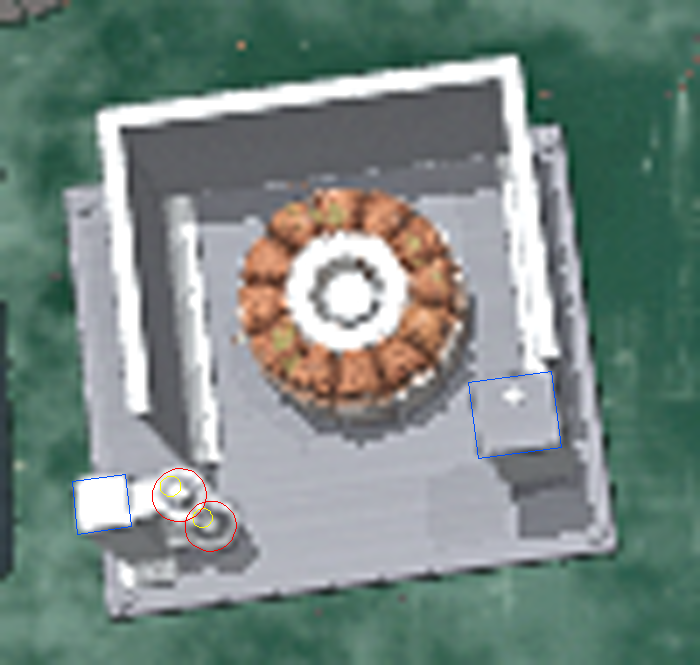

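View pics/o_sg.png

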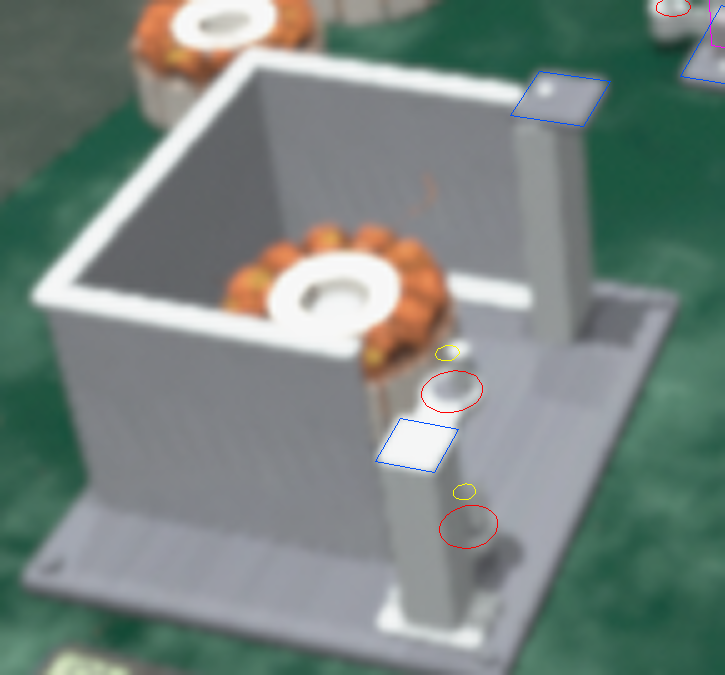

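View pics/o_ts.png

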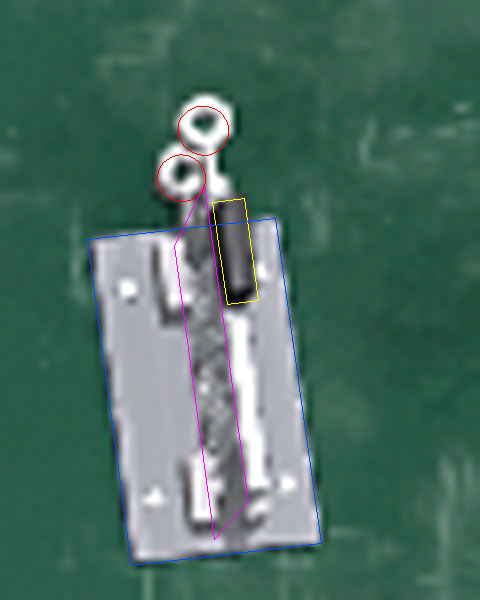

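View pics/o_ss.png

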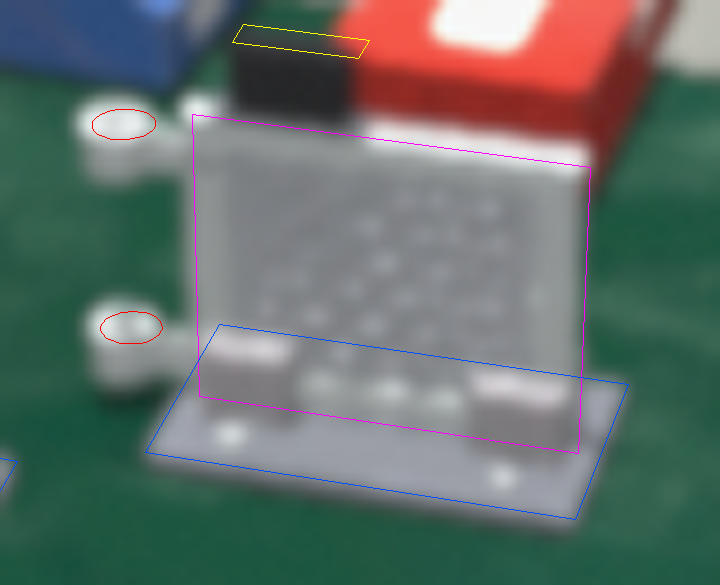

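```bash
cat > pin.py <<'E'
from h import *
g=np.load("g.npy")
im={n:cv2.imread(f"pics/{n}0.png") for n in("scene","top")}
crop(im["top"],180,180,26,24,24,"p_t.png");crop(im["scene"],208,262,30,50,12,"p_s.png")
a=cv2.imread("pics/p_t.png");b=cv2.imread("pics/p_s.png")
c=np.zeros((600,1000,3),np.uint8)[:, :800];c=np.zeros((600,800,3),np.uint8)
a=cv2.resize(a,(430,397));c[:397,:430]=a;c[:600,440:800]=b
cv2.imwrite("pics/p.png",c)
for n in("top","scene"):
  for z in(30,105): print(n,z,"head",proj(n,place(g,[0,.08,z/1e3])),"pintop if centred",proj(n,place(g,[0,.08,z/1e3+.02])),
   "d/dx 4.5",proj(n,place(g,[.0045,.08,z/1e3+.02]))-proj(n,place(g,[0,.08,z/1e3+.02])),"d/dy",proj(n,place(g,[0,.0845,z/1e3+.02]))-proj(n,place(g,[0,.08,z/1e3+.02])))
E
python3 pin.py
```

```text
top 30 head [[194.51471787 194.57595762]] pintop if centred [[193.3795655  193.44725182]] d/dx 4.5 [[-0.14955431 -1.34903829]] d/dy [[-1.38049635  0.18736201]]
top 105 head [[190.07482567 190.16127971]] pintop if centred [[188.80150715 188.89519241]] d/dx 4.5 [[-0.1558615  -1.42678119]] d/dy [[-1.46320386  0.19807444]]
scene 30 head [[223.17176642 304.73275697]] pintop if centred [[222.31652485 297.78732829]] d/dx 4.5 [[-2.052807   -0.39463989]] d/dy [[-0.82901464  1.55456075]]
scene 105 head [[219.84440114 277.71117733]] pintop if centred [[218.89886547 270.03246899]] d/dx 4.5 [[-2.15485021 -0.38097546]] d/dy [[-0.88800085  1.50693385]]
```

View pics/p.png

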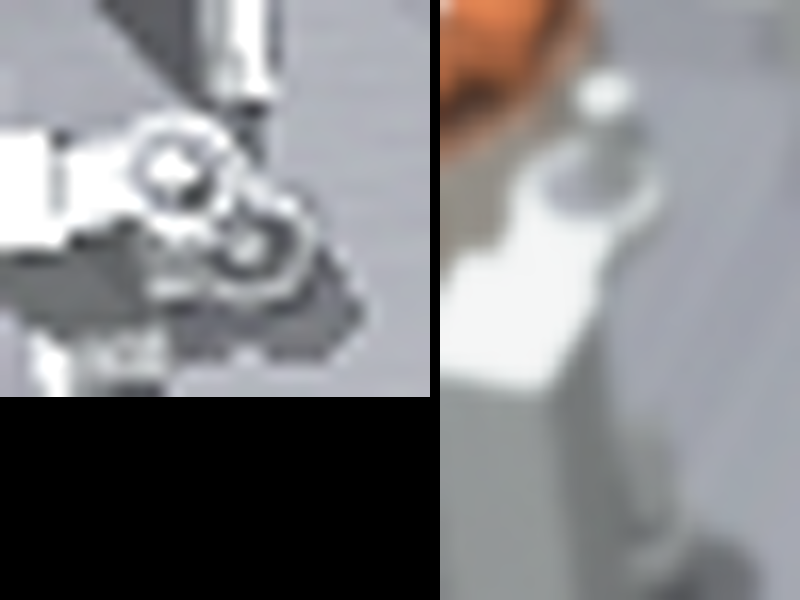

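```bash
cat > mv.py <<'E'
# python3 mv.py x y z yawdeg : numbers for move from measured pose (vertical tool kept) 
import sys,numpy as np
from scipy.spatial.transform import Rotation as Ro
from cell import arm
def info():
    o=arm.get_obs();q=o["tool_rot"];R=Ro.from_quat([q[1],q[2],q[3],q[0]]);return o,R
if __name__=="__main__":
    o,R=info();t=np.array([float(v) for v in sys.argv[1:4]])
    yaw=np.radians(float(sys.argv[4]))
    Rt=Ro.from_matrix(np.array([[np.cos(yaw),np.sin(yaw),0],[np.sin(yaw),-np.cos(yaw),0],[0,0,-1.]]))
    d=R.inv().apply(t-o["position"])/.2; r=(R.inv()*Rt).as_rotvec()/np.pi
    print("dp",np.round(d,4),"rot",np.round(r,4),"pos",np.round(o["position"],4),"q",np.round(o["qpos"],3),"clk",o["clock"])
E
python3 mv.py 0.599 -0.141 0.25 7.57;python3 mv.py 0.599 -0.141 0.25 7.57
```

```text
dp [ 2.5666 -1.426  -0.1392] rot [-0.0006 -0.      0.0702] pos [ 0.2158 -0.586   0.2215] q [-1.344  0.221  1.527  0.     1.395 -0.126] clk 0.1
dp [ 2.5666 -1.426  -0.1392] rot [-0.0006 -0.      0.0702] pos [ 0.2158 -0.586   0.2215] q [-1.344  0.221  1.527  0.     1.395 -0.126] clk 0.1
```

Request:
{"op": "drive_tool", "data": {"dp": [[1,-0.555,-0.14],[1,-0.555,-0.14],[1,-0.555,-0.14],[1,-0.555,-0.14],[1,-0.555,-0.14],[1,-0.555,-0.14]], "rot": [[0,0,0.07],[0,0,0.07],[0,0,0.07],[0,0,0.07],[0,0,0.07],[0,0,0.07]], "jaw": [1,1,1,1,1,1]}}

```text
clock: 0.7
position: [0.3678, -0.4103, 0.251]
tool_rot: [-0.0, 0.998, 0.069, 0.001]
force: [-0.7, 0.1, 0.7]
gripper_width: 0.997
```

```bash
python3 mv.py 0.599 -0.141 0.25 7.57
```

```text
dp [ 1.3298 -1.1755  0.0073] rot [-0.0001 -0.0004  0.0017] pos [ 0.3678 -0.4103  0.251 ] q [-9.840e-01  2.500e-02  1.687e+00  1.000e-03  1.429e+00  4.490e-01] clk 0.7
```

Request:
{"op": "drive_tool", "data": {"dp": [[0.9,-0.8,0],[0.9,-0.8,0],[0.9,-0.8,0],[0.9,-0.8,0],[0.9,-0.8,0],[0.9,-0.8,0]], "rot": [[0,0,0.0017],[0,0,0.0017],[0,0,0.0017],[0,0,0.0017],[0,0,0.0017],[0,0,0.0017]], "jaw": [1,1,1,1,1,1]}}

```text
clock: 1.3
position: [0.5245, -0.2276, 0.2499]
tool_rot: [-0.001, 0.998, 0.066, 0.0]
force: [-0.3, -1.2, -0.4]
gripper_width: 1.0
```

```bash
python3 mv.py 0.599 -0.141 0.19 7.57
```

```text
dp [ 0.426  -0.3795  0.3001] rot [-0.0005 -0.0001  0.    ] pos [ 0.5245 -0.2276  0.2499] q [-5.480e-01  7.700e-02  1.635e+00  1.000e-03  1.430e+00  8.900e-01] clk 1.3
```

Request:
{"op": "drive_tool", "data": {"dp": [[0.426,-0.38,0],[0.426,-0.38,0],[0.426,-0.38,0.3],[0.426,-0.38,0.3],[0.426,-0.38,0.3],[0.426,-0.38,0.3]], "rot": [[0,0,0],[0,0,0],[0,0,0],[0,0,0],[0,0,0],[0,0,0]], "jaw": [1,1,1,1,1,1]}}

```text
clock: 1.9
position: [0.5969, -0.1463, 0.1913]
tool_rot: [0.0, 0.998, 0.063, -0.0]
force: [-0.6, -0.3, -0.0]
gripper_width: 1.001
```

```bash
python3 mv.py 0.599 -0.141 0.11 7.57; python3 - <<'E'
from h import *
for n in("scene","top"): cv2.imwrite(f"pics/{n}1.png",vision.camera(n)[:,:,::-1])
a=cv2.imread("pics/scene1.png")[130:240,220:350];b=cv2.imread("pics/top1.png")[130:250,270:370]
c=np.zeros((580,800,3),np.uint8);a=cv2.resize(a,None,fx=3,fy=3);b=cv2.resize(b,None,fx=4,fy=4)
c[:a.shape[0],:a.shape[1]]=a;c[:b.shape[0],400:800]=b;cv2.imwrite("pics/c1.png",c)
E
```

```text
dp [ 0.0136 -0.025   0.4062] rot [ 0.0002  0.0001 -0.002 ] pos [ 0.5969 -0.1463  0.1913] q [-3.680e-01  2.190e-01  1.588e+00 -1.000e-03  1.335e+00  1.077e+00] clk 1.9
```

View pics/c1.png

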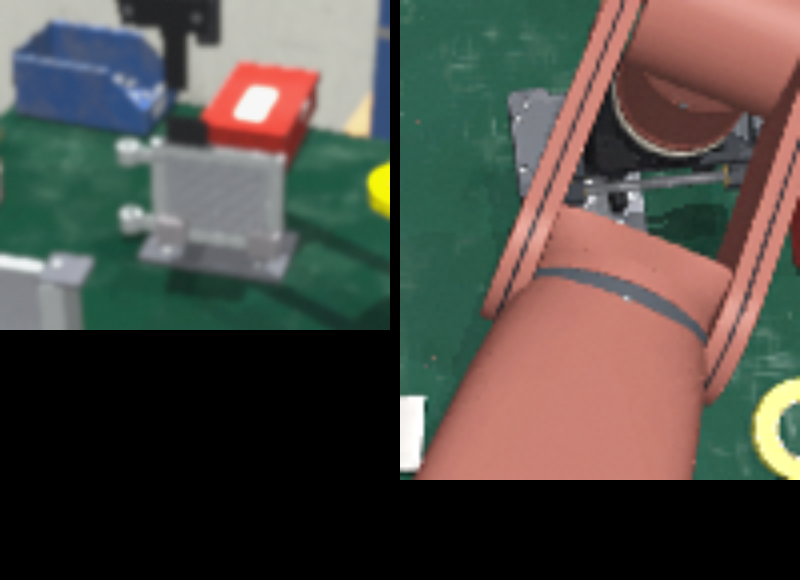

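The scene view (left) shows the fingers just above the black grip, with the finger at about (175,60) in the crop. The top view is blocked by the arm. I'll lower the tool.

Request:
{"op": "drive_tool", "data": {"dp": [[0.012,-0.025,0],[0.012,-0.025,0.2],[0.012,-0.025,0.4],[0.012,-0.025,0.405],[0.012,-0.025,0.405]], "rot": [[0,0,-0.002],[0,0,-0.002],[0,0,-0.002],[0,0,-0.002],[0,0,-0.002]], "jaw": [1,1,1,1,1]}}

```text
clock: 2.5
position: [0.5989, -0.1393, 0.1101]
tool_rot: [-0.0, 0.998, 0.067, -0.0]
force: [0.4, 0.6, 0.1]
gripper_width: 0.995
```

```bash
python3 mv.py 0.599 -0.141 0.11 7.57; python3 - <<'E'
from h import *
im=vision.camera("scene")[:,:,::-1].copy(); cv2.imwrite("pics/scene2.png",im)
crop(im,240,130,90,80,8,"c2.png")
E
```

```text
dp [-0.0006  0.0083  0.0004] rot [-0.0001  0.0002  0.0005] pos [ 0.5989 -0.1393  0.1101] q [-0.357  0.298  1.653  0.     1.192  1.08 ] clk 2.5
```

View pics/c2.png

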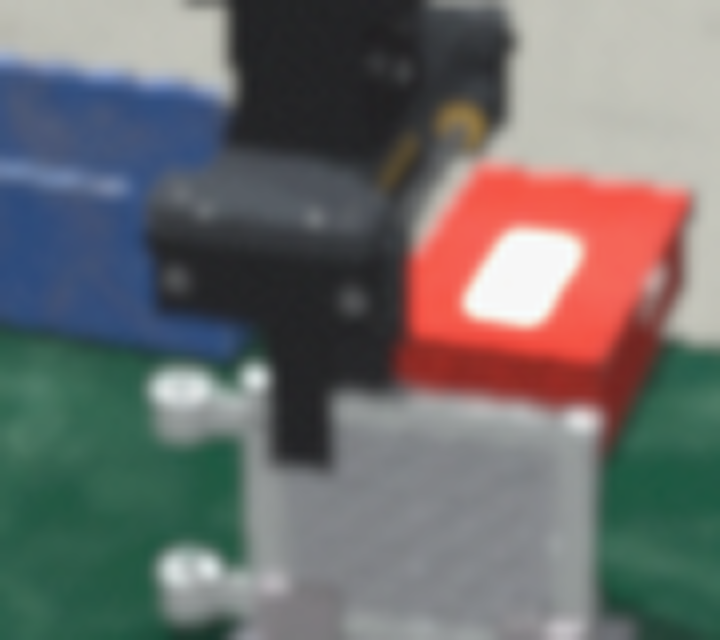

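The finger covers the black grip at about (300,420) in the crop. I'll close the jaws.

Request:
{"op": "drive_tool", "data": {"dp": [[0,0,0],[0,0,0],[0,0,0],[0,0,0],[0,0,0],[0,0,0],[0,0,0],[0,0,0]], "rot": [[0,0,0],[0,0,0],[0,0,0],[0,0,0],[0,0,0],[0,0,0],[0,0,0],[0,0,0]], "jaw": [-1,-1,-1,-1,-1,-1,-1,-1]}}

```text
clock: 3.35
position: [0.599, -0.1393, 0.1094]
tool_rot: [-0.0, 0.998, 0.067, -0.0]
force: [-0.8, -0.9, 0.3]
gripper_width: 0.352
```

```bash
python3 -c "
from cell import arm;o=arm.get_obs();print(o['force'],o['torque'],o['gripper_width']*87,o['position'])"
```

```text
[-0.78136629 -0.93501161  0.34097363] [ 0.03357039 -0.01326429  0.00100774] 30.664934758162296 [ 0.59902504 -0.13928947  0.10943552]
```

Still closing; I'll wait for it.

Request:
{"op": "drive_tool", "data": {"dp": [[0,0,0],[0,0,0],[0,0,0],[0,0,0],[0,0,0],[0,0,0]], "rot": [[0,0,0],[0,0,0],[0,0,0],[0,0,0],[0,0,0],[0,0,0]], "jaw": [-1,-1,-1,-1,-1,-1]}}

```text
clock: 3.95
position: [0.5991, -0.1398, 0.1095]
tool_rot: [0.0, 0.998, 0.067, 0.0]
force: [0.5, -3.6, -2.2]
gripper_width: 0.136
```

```bash
python3 -c "
from cell import arm;o=arm.get_obs();print(o['force'],o['torque'],o['gripper_width']*87,o['position'])"
```

```text
[ 0.52806228 -3.55238223 -2.23821936] [-0.94365511 -0.19020118 -0.01727026] 11.79254794882919 [ 0.59914592 -0.13982048  0.1095368 ]
```

Request:
{"op": "drive_tool", "data": {"dp": [[0,0,-0.02],[0,0,-0.05],[0,0,-0.1],[0,0,-0.16],[0,0,-0.22],[0,0,-0.25],[0,0,-0.25],[0,0,-0.25]], "rot": [[0,0,0],[0,0,0],[0,0,0],[0,0,0],[0,0,0],[0,0,0],[0,0,0],[0,0,0]], "jaw": [-1,-1,-1,-1,-1,-1,-1,-1]}}

```text
clock: 4.75
position: [0.5991, -0.139, 0.1597]
tool_rot: [-0.0, 0.998, 0.067, 0.0]
force: [0.2, -0.1, -4.2]
gripper_width: 0.137
```

```bash
python3 - <<'E'
from h import *
o=arm.get_obs();print(o['force'],o['torque'],o['gripper_width']*87,o['position'],o['tool_rot'])
im=vision.camera("scene")[:,:,::-1].copy(); cv2.imwrite("pics/scene3.png",im)
p=o['position'];yaw=2*np.arctan2(o['tool_rot'][2],o['tool_rot'][1])
# door frame -> world: x=(-c,-s), y=(s,-c)->; origin from grip
def D(x,y,z,dx=0): return place([p[0],p[1],yaw],np.c_[58+dx-np.atleast_1d(x)*1.,-np.atleast_1d(y)*1.,np.atleast_1d(z)-97.5]/1e3)+[0,0,p[2]]
d=[]
q=np.array([(24,-4,100),(150,-4,100),(150,-4,-4),(24,-4,-4),(24,-4,100)]);d.append((proj("scene",D(*q.T)),(255,0,255)))
for z in(0,16,75,91):
    c=circ(0,0,10,z);d.append((proj("scene",D(*c.T)),(0,0,255)))
crop(im,240,120,90,80,8,"c3.png",d)
E
```

```text
[ 0.23811366 -0.10882095 -4.19996483] [ 0.05592972 -0.00768994  0.00725146] 11.895269069921417 [ 0.59905177 -0.13895516  0.15969389] [-1.66234682e-04  9.97754134e-01  6.69824971e-02  7.99430200e-05]
```

View pics/c3.png

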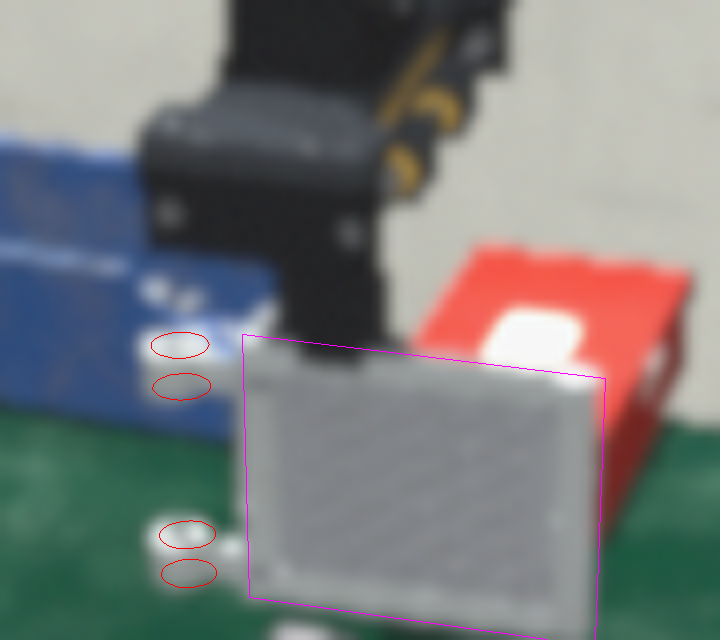

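```bash
python3 - <<'E'
from h import *
g=np.load("g.npy");pin=place(g,[-.004,.078,0])[0];print(pin)
y=np.radians(7.68);t=pin[:2]-.060*np.array([np.cos(y),np.sin(y)]);print(t)
# waypoint: 70 mm back along guard -x
b=t-.07*np.array([np.cos(g[2]),np.sin(g[2])]);print(b)
E
for a in "0.52 -0.139 0.16 7.68" "0.42 0.25 0.16 7.68"; do python3 mv.py $a;done
```

```text
[0.55031293 0.2682459  0.        ]
[0.49085114 0.26022749]
[0.42168775 0.24943742]
dp [-0.3902 -0.0523 -0.004 ] rot [-0.0002  0.0002 -0.    ] pos [ 0.5987 -0.1389  0.1591] q [-0.356  0.247  1.617  0.     1.279  1.08 ] clk 4.8
dp [-0.6259 -2.0466 -0.0025] rot [-0.0002  0.0002 -0.    ] pos [ 0.5987 -0.1389  0.1591] q [-0.356  0.247  1.617  0.     1.279  1.08 ] clk 4.8
```

Request:
{"op": "drive_tool", "data": {"dp": [[-0.1,0,0],[-0.25,0,0],[-0.4,-0.1,0],[-0.55,-0.25,0],[-0.63,-0.45,0],[-0.63,-0.65,0],[-0.63,-0.85,0],[-0.63,-1,0]], "rot": [[0,0,0],[0,0,0],[0,0,0],[0,0,0],[0,0,0],[0,0,0],[0,0,0],[0,0,0]], "jaw": [-1,-1,-1,-1,-1,-1,-1,-1]}}

```text
clock: 5.6
position: [0.4463, 0.0441, 0.1591]
tool_rot: [-0.0, 0.998, 0.067, -0.0]
force: [1.5, -0.2, -3.1]
gripper_width: 0.135
```

Request:
{"op": "drive_tool", "data": {"dp": [[0,-0.2,0],[0,-0.4,0],[0,-0.6,0],[0,-0.8,0],[0,-0.95,0],[0,-1,0],[0,-1,0],[0,-1,0]], "rot": [[0,0,0],[0,0,0],[0,0,0],[0,0,0],[0,0,0],[0,0,0],[0,0,0],[0,0,0]], "jaw": [-1,-1,-1,-1,-1,-1,-1,-1]}}

```text
clock: 6.4
position: [0.4206, 0.2395, 0.1591]
tool_rot: [0.0, 0.998, 0.067, -0.0]
force: [0.4, -1.2, -3.8]
gripper_width: 0.135
```

```bash
python3 mv.py 0.4908 0.260 0.16 7.68;  python3 - <<'E'
from h import *
for n in("scene","top"): cv2.imwrite(f"pics/{n}4.png",vision.camera(n)[:,:,::-1])
E
```

```text
dp [ 0.3614 -0.0547 -0.005 ] rot [0.0003 0.0003 0.    ] pos [0.4206 0.2395 0.1591] q [ 3.550e-01 -6.400e-02  1.951e+00 -1.000e-03  1.256e+00  1.792e+00] clk 6.4
```

View pics/scene4.png

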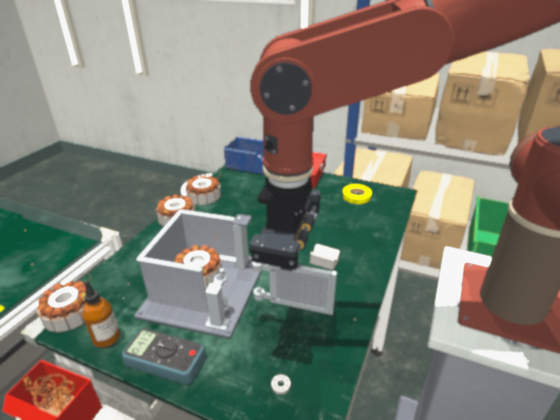

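View pics/top4.png

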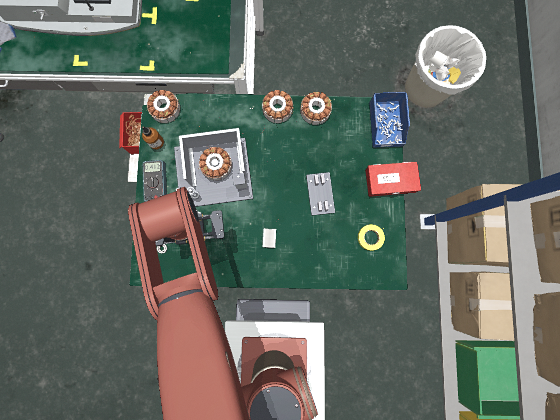

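The scene shows the door clear in front of the guard, with its knuckles near (262,294). I'll move in over the pins.

Request:
{"op": "drive_tool", "data": {"dp": [[0.08,-0.055,0],[0.18,-0.055,0],[0.28,-0.055,0],[0.34,-0.055,0],[0.36,-0.055,0],[0.36,-0.055,0],[0.36,-0.055,0]], "rot": [[0,0,0],[0,0,0],[0,0,0],[0,0,0],[0,0,0],[0,0,0],[0,0,0]], "jaw": [-1,-1,-1,-1,-1,-1,-1]}}

```text
clock: 7.2
position: [0.49, 0.2604, 0.1593]
tool_rot: [0.0, 0.998, 0.067, -0.001]
force: [0.3, 0.3, -4.2]
gripper_width: 0.134
```

```bash
cat > look.py <<'E'
import sys
from h import *
n=sys.argv[1];o=arm.get_obs();print(o['force'],o['torque'],o['position'],o['tool_rot'],o["clock"])
im=vision.camera("scene")[:,:,::-1].copy();cv2.imwrite(f"pics/scene{n}.png",im)
it=vision.camera("top")[:,:,::-1].copy();cv2.imwrite(f"pics/top{n}.png",it)
p=o['position'];yaw=2*np.arctan2(o['tool_rot'][2],o['tool_rot'][1]);g=np.load("g.npy")
def D(P,dx=2): P=np.atleast_2d(P);return place([p[0],p[1],yaw],np.c_[58+dx-P[:,0],-P[:,1],P[:,2]-97.5]/1e3)+[0,0,p[2]]
d=[];y=(0,255,255);r=(0,0,255)
for z in(0,16,75,91): d.append((proj("scene",D(circ(0,0,10,z))),r))
for z in(50,125): d.append((proj("scene",place(g,circ(-4,78,4,z)/1e3)),y))
crop(im,195,240,60,75,8,f"l{n}.png",d);crop(im,195,240,60,75,8,f"m{n}.png")
crop(it,170,165,60,60,8,f"t{n}.png")
a=[cv2.imread(f"pics/{k}{n}.png") for k in"lm"];c=np.hstack([x[:,:480][:,:400] for x in a]);cv2.imwrite(f"pics/l{n}.png",c[:600])
E
python3 look.py 5
```

```text
[ 0.33244371  0.28619775 -4.1949208 ] [ 0.00587535 -0.05508863 -0.05590845] [0.48999888 0.26039566 0.15927503] [ 1.25695183e-04  9.97773212e-01  6.66954313e-02 -5.66469010e-04] 7.2
```

View pics/l5.png

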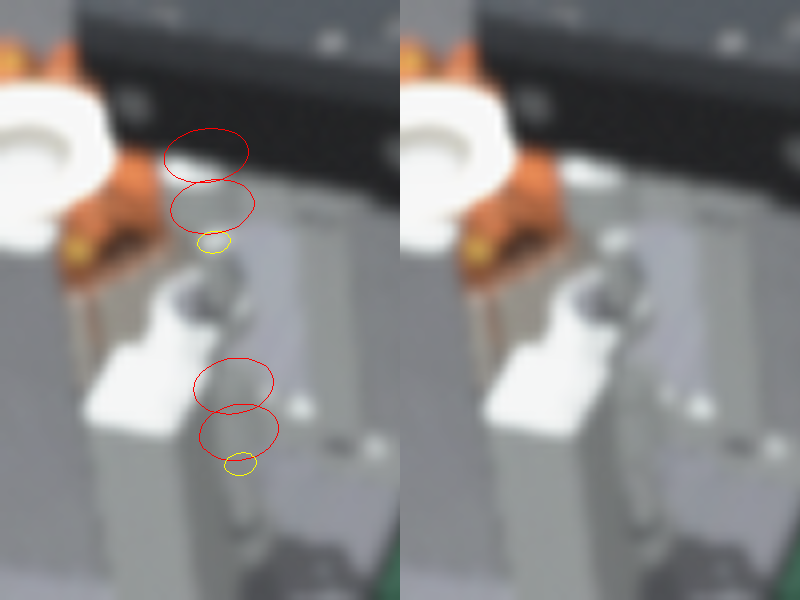

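View pics/t5.png

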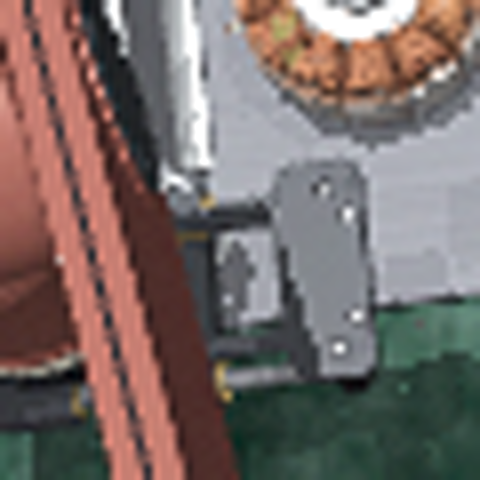

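Request:
{"op": "drive_tool", "data": {"dp": [[-0.005,0,0.01],[-0.005,0,0.02],[-0.005,0,0.03],[-0.005,0,0.04],[-0.005,0,0.05],[-0.005,0,0.05]], "rot": [[0,0,0],[0,0,0],[0,0,0],[0,0,0],[0,0,0],[0,0,0]], "jaw": [-1,-1,-1,-1,-1,-1]}}

```text
clock: 7.9
position: [0.4894, 0.2606, 0.1491]
tool_rot: [0.0, 0.998, 0.067, -0.0]
force: [0.8, 0.2, -3.6]
gripper_width: 0.139
```

```bash
sed -i 's/crop(im,195,240,60,75,8,f"m{n}.png")/crop(cv2.convertScaleAbs(im,alpha=1.8,beta=-120),195,240,60,75,8,f"m{n}.png")/' look.py; python3 look.py 6
```

```text
[ 0.79197418  0.16250156 -3.57161963] [ 0.02561474 -0.042142    0.033325  ] [0.48944842 0.26059179 0.14906258] [ 1.05038656e-04  9.97761009e-01  6.68790550e-02 -3.88396189e-04] 7.9
```

View pics/l6.png

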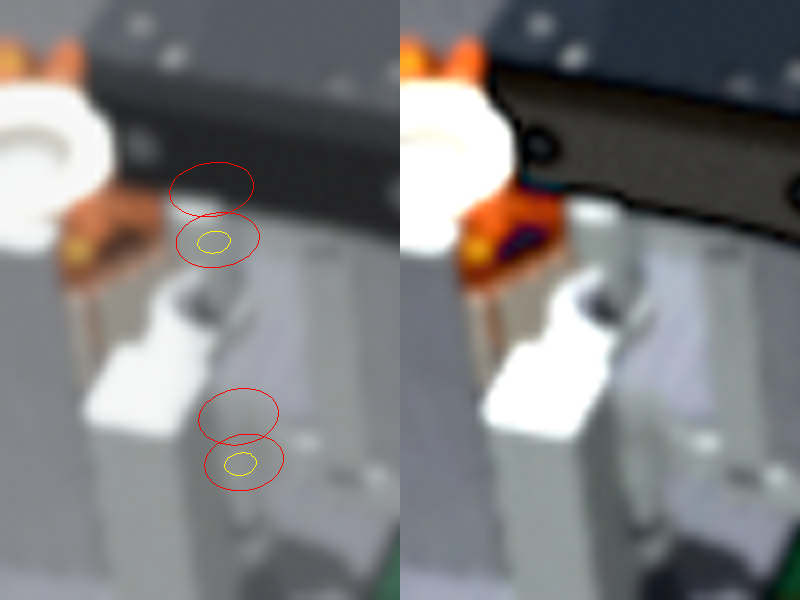

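Request:
{"op": "drive_tool", "data": {"dp": [[0,0,0.005],[0,0,0.01],[0,0,0.01]], "rot": [[0,0,0],[0,0,0],[0,0,0]], "jaw": [-1,-1,-1]}}

```text
clock: 8.3
position: [0.4896, 0.2606, 0.1474]
tool_rot: [0.0, 0.998, 0.067, -0.0]
force: [0.3, -0.5, -3.7]
gripper_width: 0.129
```

Request:
{"op": "drive_tool", "data": {"dp": [[0,0,0.003],[0,0,0.005],[0,0,0.005]], "rot": [[0,0,0],[0,0,0],[0,0,0]], "jaw": [-1,-1,-1]}}

```text
clock: 8.6
position: [0.4898, 0.2607, 0.1469]
tool_rot: [-0.0, 0.998, 0.067, 0.0]
force: [-1.0, 0.6, -0.9]
gripper_width: 0.131
```

Request:
{"op": "drive_tool", "data": {"dp": [[0,0,0.003],[0,0,0.005],[0,0,0.005]], "rot": [[0,0,0],[0,0,0],[0,0,0]], "jaw": [-1,-1,-1]}}

```text
clock: 8.9
position: [0.4898, 0.2608, 0.1464]
tool_rot: [-0.0, 0.998, 0.067, 0.0]
force: [-4.4, -0.4, 5.5]
gripper_width: 0.133
```

```bash
python3 -c "
from cell import arm;o=arm.get_obs();print(o['force'],o['torque'],o['position'])"
```

```text
[-4.41858782 -0.37565145  5.47777389] [-0.16180043  0.47645443 -0.00082605] [0.48982673 0.26084322 0.14638531]
```

Request:
{"op": "drive_tool", "data": {"dp": [[0,0.005,0],[0,0.0075,0],[0,0.0075,0]], "rot": [[0,0,0],[0,0,0],[0,0,0]], "jaw": [-1,-1,-1]}}

```text
clock: 9.2
position: [0.49, 0.26, 0.1463]
tool_rot: [-0.001, 0.998, 0.067, 0.0]
force: [-5.1, 1.8, 4.1]
gripper_width: 0.136
```

```bash
python3 -c "
from cell import arm;o=arm.get_obs();print(o['force'],o['torque'],o['position'])"
```

```text
[-5.13757339  1.76304266  4.06388809] [0.42039163 0.57957292 0.11002494] [0.48999848 0.25995518 0.14629146]
```

Request:
{"op": "drive_tool", "data": {"dp": [[-0.004,0,0],[-0.0075,0,0],[-0.0075,0,0]], "rot": [[0,0,0],[0,0,0],[0,0,0]], "jaw": [-1,-1,-1]}}

```text
clock: 9.5
position: [0.4892, 0.2594, 0.1461]
tool_rot: [-0.0, 0.998, 0.067, 0.001]
force: [-0.8, 3.1, 3.0]
gripper_width: 0.135
```

```bash
python3 -c "
from cell import arm;o=arm.get_obs();print(o['force'],o['torque'],o['position'])"
```

```text
[-0.79241081  3.07686599  3.02756072] [ 0.67910334 -0.33531997  0.15352382] [0.48921192 0.2594409  0.14605459]
```

Request:
{"op": "drive_tool", "data": {"dp": [[-0.004,0,0],[-0.0075,0,0],[-0.0075,0,0]], "rot": [[0,0,0],[0,0,0],[0,0,0]], "jaw": [-1,-1,-1]}}

```text
clock: 9.8
position: [0.487, 0.2583, 0.1453]
tool_rot: [0.0, 0.998, 0.067, 0.0]
force: [1.2, -0.2, 0.6]
gripper_width: 0.136
```

```bash
python3 -c "
from cell import arm;o=arm.get_obs();print(o['force'],o['torque'],o['position'])"
```

```text
[ 1.21370692 -0.15640622  0.60902989] [ 0.20573983 -0.59734877  0.00330285] [0.48703769 0.25833959 0.14525808]
```

Request:
{"op": "drive_tool", "data": {"dp": [[0,0,0.003],[0,0,0.006],[0,0,0.006]], "rot": [[0,0,0],[0,0,0],[0,0,0]], "jaw": [-1,-1,-1]}}

```text
clock: 10.1
position: [0.4865, 0.2585, 0.144]
tool_rot: [0.0, 0.998, 0.067, -0.001]
force: [0.4, 0.1, 0.3]
gripper_width: 0.133
```

```bash
python3 -c "
from cell import arm;o=arm.get_obs();print(o['force'],o['torque'],o['position'])"
```

```text
[0.40499073 0.07131618 0.31725365] [-1.65958242e-02 -2.03625814e-01 -1.12047456e-04] [0.48654835 0.25846469 0.14396488]
```

```bash
python3 look.py 7; python3 - <<'E'
from h import *
im=cv2.imread("pics/scene7.png");crop(im,190,215,160,120,5,"w7.png")
E
```

```text
[0.40499073 0.07131618 0.31725365] [-1.65958242e-02 -2.03625814e-01 -1.12047456e-04] [0.48654835 0.25846469 0.14396488] [ 2.85391065e-04  9.97766031e-01  6.68023654e-02 -5.56522190e-04] 10.1
```

View pics/l7.png

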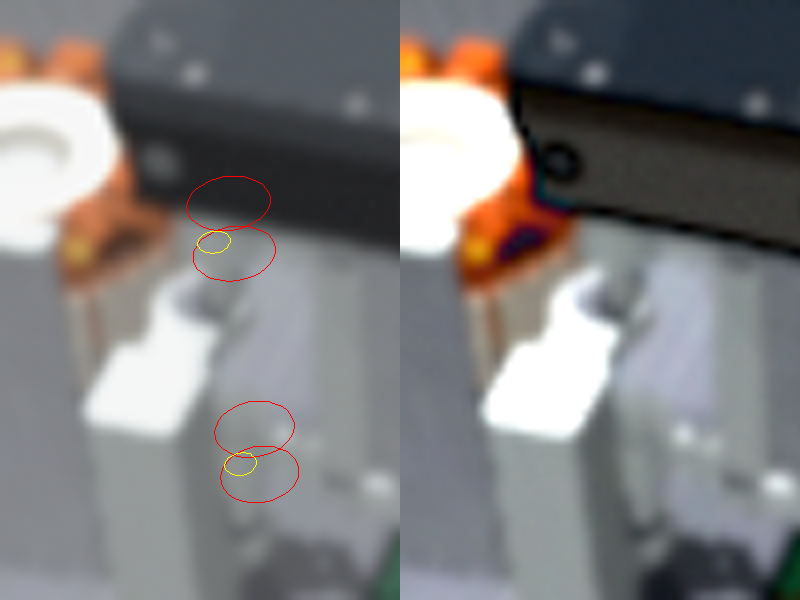

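View pics/w7.png

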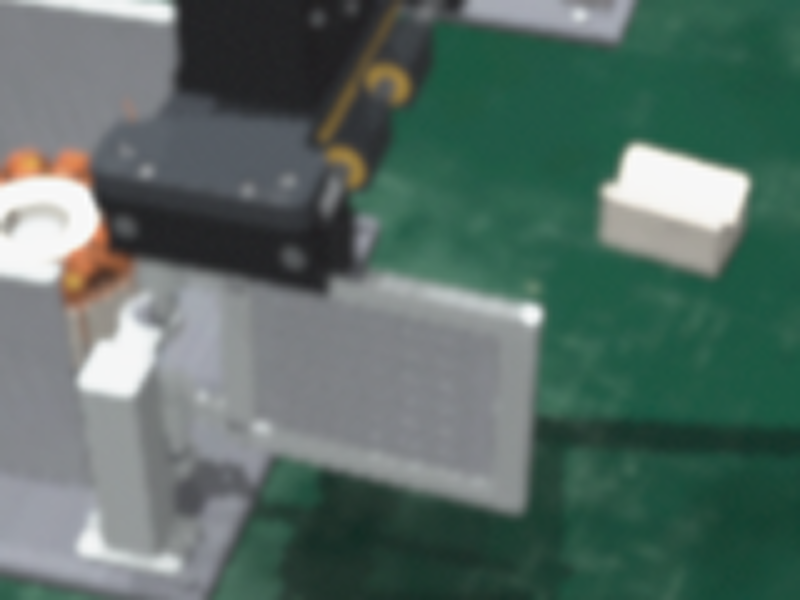

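Request:
{"op": "drive_tool", "data": {"dp": [[0,0,0.003],[0,0,0.006],[0,0,0.009],[0,0,0.01],[0,0,0.01]], "rot": [[0,0,0],[0,0,0],[0,0,0],[0,0,0],[0,0,0]], "jaw": [-1,-1,-1,-1,-1]}}

```text
clock: 10.7
position: [0.4866, 0.2587, 0.1432]
tool_rot: [0.0, 0.998, 0.067, -0.0]
force: [-4.9, -1.6, 8.4]
gripper_width: 0.133
```

```bash
cat > st.py <<'E'
from cell import arm;import numpy as np
o=arm.get_obs();print(np.round(o['force'],2),np.round(o['torque'],2),np.round(o['position'],4),np.round(o['tool_rot'],4))
E
cat > pan.py <<'E'
import sys
from h import *
n=sys.argv[1];im=cv2.imread(f"pics/scene{n}.png");o=arm.get_obs()
p=o['position'];yaw=2*np.arctan2(o['tool_rot'][2],o['tool_rot'][1])
def D(P,dx=2): P=np.atleast_2d(P);return place([p[0],p[1],yaw],np.c_[58+dx-P[:,0],-P[:,1],P[:,2]-97.5]/1e3)+[0,0,p[2]]
d=[(proj("scene",D([(24,-4,100),(150,-4,100),(150,-4,-4),(24,-4,-4),(24,-4,100)])),(255,0,255))]
crop(im,215,250,100,75,8,f"w{n}.png",d)
E
python3 st.py;python3 look.py 8; python3 pan.py 8
```

```text
[-4.88 -1.65  8.41] [-0.34  0.54 -0.1 ] [0.4866 0.2587 0.1432] [ 1.000e-04  9.978e-01  6.690e-02 -4.000e-04]
[-4.87880308 -1.64691915  8.41184414] [-0.34365333  0.54372071 -0.10291623] [0.48657015 0.25873593 0.14317268] [ 1.24150087e-04  9.97760400e-01  6.68879778e-02 -4.10037925e-04] 10.7
```

View pics/w8.png

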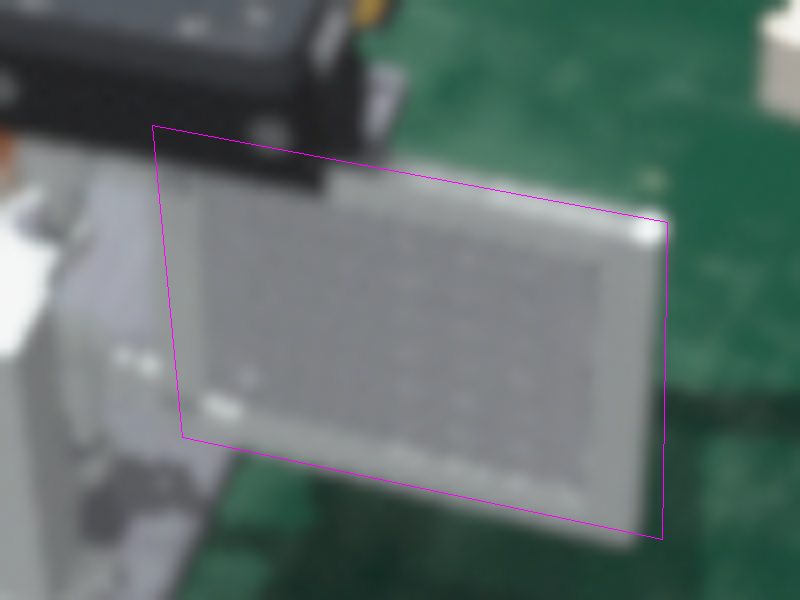

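Request:
{"op": "drive_tool", "data": {"dp": [[0,0,-0.02],[0,0,-0.05],[0,0,-0.09],[-0.05,0,-0.09],[-0.15,0,-0.09],[-0.3,0.1,-0.09],[-0.4,0.2,-0.09],[-0.4,0.25,-0.09]], "rot": [[0,0,0],[0,0,0],[0,0,0],[0,0,0],[0,0,0],[0,0,0],[0,0,0],[0,0,0]], "jaw": [-1,-1,-1,-1,-1,-1,-1,-1]}}

```text
clock: 11.6
position: [0.4111, 0.1973, 0.1593]
tool_rot: [0.0, 0.998, 0.067, -0.001]
force: [0.9, -0.5, -4.3]
gripper_width: 0.136
```

```bash
python3 st.py; python3 - <<'E'
from h import *
# bystander positions by ray to z
def ray(n,u,v,z):
    E=M[n]["extrinsics"];K=M[n]["camera_matrix"];d=np.linalg.inv(K)@[u,v,1];d=E[:3,:3]@(d*[1,-1,-1]);o=E[:3,3];return o+d*(z-o[2])/d[2]
print("bearing",ray("top",161.5,248,.005),"vblock",ray("top",269,238,.03))
im=vision.camera("scene")[:,:,::-1].copy();cv2.imwrite("pics/scene9.png",im)
E
python3 - <<'E'
E
sed -i 's/crop(im,215,250,100,75,8/crop(im,255,255,100,75,8/' pan.py; python3 pan.py 9
```

```text
[ 0.94 -0.51 -4.28] [ 0.02 -0.17 -0.05] [0.4111 0.1973 0.1593] [ 4.000e-04  9.977e-01  6.720e-02 -1.500e-03]
bearing [0.37831727 0.37573282 0.005     ] vblock [0.41495529 0.02302449 0.03      ]
```

View pics/w9.png

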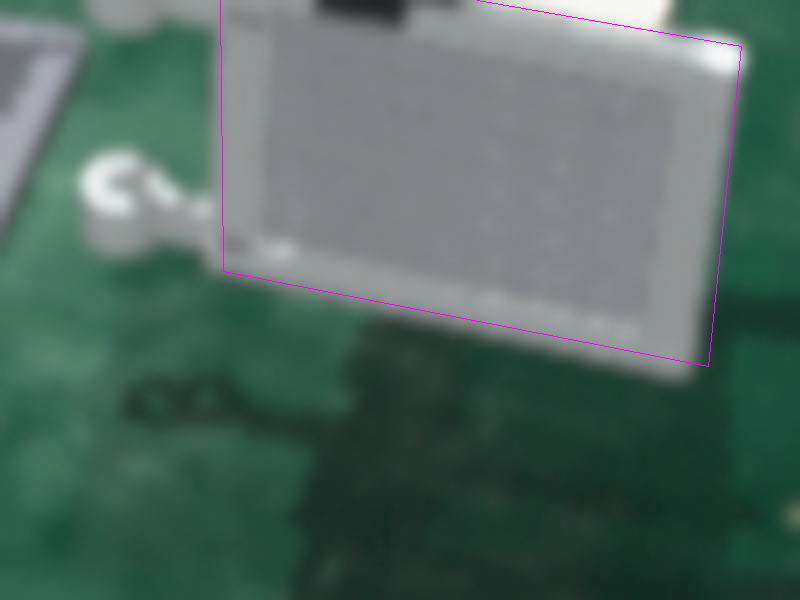

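Request:
{"op": "drive_tool", "data": {"dp": [[0,0,0.06],[0,0,0.12],[0,0,0.18],[0,0,0.23],[0,0,0.25],[0,0,0.26],[0,0,0.27],[0,0,0.28]], "rot": [[0,0,0],[0,0,0],[0,0,0],[0,0,0],[0,0,0],[0,0,0],[0,0,0],[0,0,0]], "jaw": [-1,-1,-1,-1,-1,-1,-1,-1]}}

```text
clock: 12.45
position: [0.4154, 0.1989, 0.1051]
tool_rot: [-0.0, 0.998, 0.067, 0.001]
force: [2.2, -0.3, 3.5]
gripper_width: 0.131
```

Request:
{"op": "drive_tool", "data": {"dp": [[0,0,0.005],[0,0,0.01],[0,0,0.01]], "rot": [[0,0,0],[0,0,0],[0,0,0]], "jaw": [-1,-1,-1]}}

```text
clock: 12.75
position: [0.4165, 0.199, 0.1042]
tool_rot: [-0.0, 0.998, 0.067, 0.002]
force: [3.6, -0.2, 4.3]
gripper_width: 0.135
```

Request:
{"op": "drive_tool", "data": {"dp": [[0,0,0.003],[0,0,0.005],[0,0,0.005]], "rot": [[0,0,0],[0,0,0],[0,0,0]], "jaw": [-1,-1,-1]}}

```text
clock: 13.05
position: [0.4172, 0.1991, 0.1038]
tool_rot: [-0.001, 0.998, 0.067, 0.003]
force: [4.4, 0.4, 6.8]
gripper_width: 0.133
```

```bash
python3 st.py; python3 - <<'E'
from h import *
im=vision.camera("scene")[:,:,::-1].copy();cv2.imwrite("pics/scene10.png",im)
E
python3 pan.py 10
```

```text
[4.41 0.4  6.84] [ 0.01 -0.28  0.06] [0.4172 0.1991 0.1038] [-5.000e-04  9.978e-01  6.680e-02  3.200e-03]
```

View pics/w10.png

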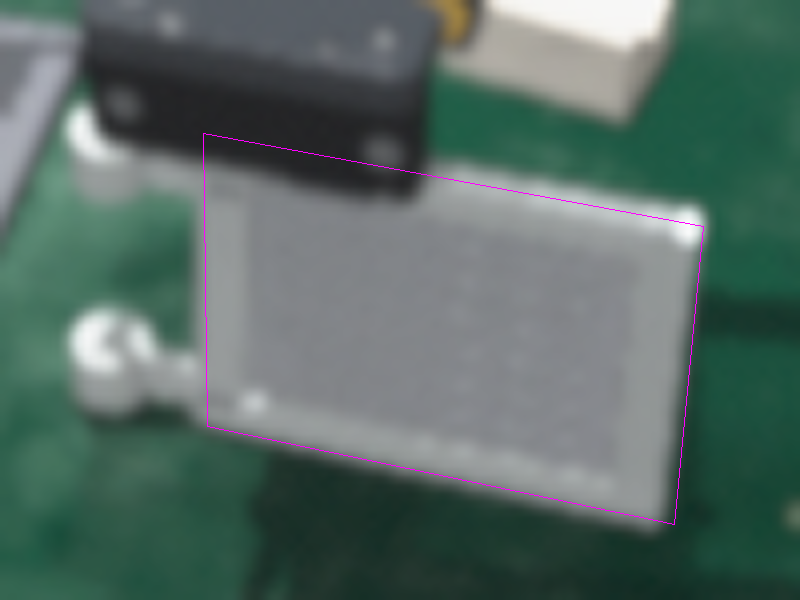

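Request:
{"op": "drive_tool", "data": {"dp": [[0,0,0.005],[0,0,0.01],[0,0,0.01]], "rot": [[0,0,0],[0,0,0],[0,0,0]], "jaw": [-1,-1,-1]}}

```text
clock: 13.4
position: [0.4185, 0.1994, 0.1027]
tool_rot: [-0.001, 0.998, 0.067, 0.005]
force: [5.4, 1.8, 8.1]
gripper_width: 0.137
```

Request:
{"op": "drive_tool", "data": {"dp": [[0,0,0.005],[0,0,0.01],[0,0,0.01]], "rot": [[0,0,0],[0,0,0],[0,0,0]], "jaw": [-1,-1,-1]}}

```text
clock: 13.7
position: [0.4199, 0.1997, 0.1016]
tool_rot: [-0.001, 0.998, 0.067, 0.006]
force: [7.8, -0.0, 11.8]
gripper_width: 0.135
```

```bash
python3 st.py; python3 - <<'E'
from h import *
im=vision.camera("scene")[:,:,::-1].copy();cv2.imwrite("pics/scene11.png",im)
E
python3 pan.py 11
```

```text
[ 7.84 -0.02 11.84] [ 0.   -0.95  0.01] [0.4199 0.1997 0.1016] [-9.000e-04  9.977e-01  6.680e-02  6.100e-03]
```

View pics/w11.png

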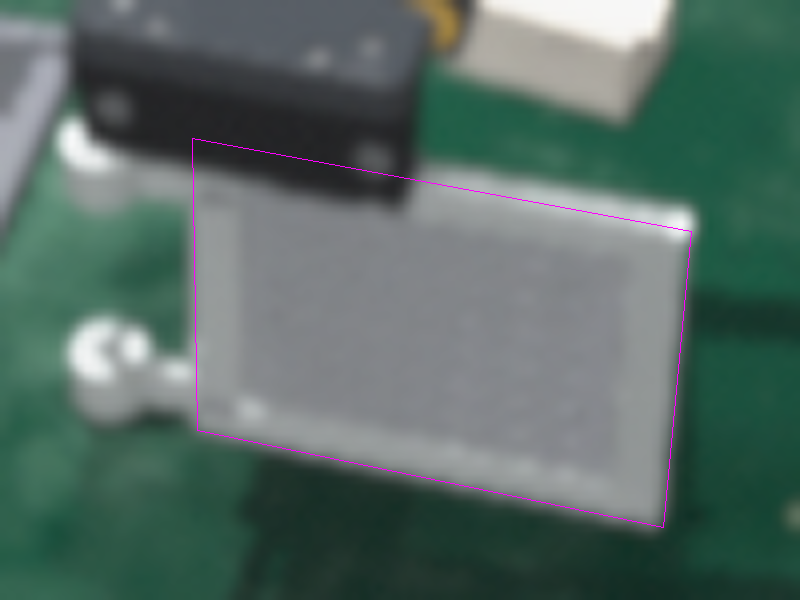

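Request:
{"op": "drive_tool", "data": {"dp": [[0,0,-0.02],[0,0,-0.06],[0,0,-0.12],[0,0,-0.18],[0,0,-0.24],[0,0,-0.3],[0,0,-0.3],[0,0,-0.3]], "rot": [[0,0,0],[0,0,0],[0,0,0],[0,0,0],[0,0,0],[0,0,0],[0,0,0],[0,0,0]], "jaw": [-1,-1,-1,-1,-1,-1,-1,-1]}}

```text
clock: 14.55
position: [0.4145, 0.1986, 0.1577]
tool_rot: [-0.0, 0.998, 0.067, 0.0]
force: [0.3, 0.1, -3.7]
gripper_width: 0.134
```

```bash
python3 st.py; python3 - <<'E'
from h import *
im=vision.camera("scene")[:,:,::-1].copy();cv2.imwrite("pics/scene12.png",im)
E
python3 pan.py 12
```

```text
[ 0.32  0.09 -3.73] [ 0.01 -0.06  0.02] [0.4145 0.1986 0.1577] [-1.000e-04  9.978e-01  6.690e-02  4.000e-04]
```

View pics/w12.png

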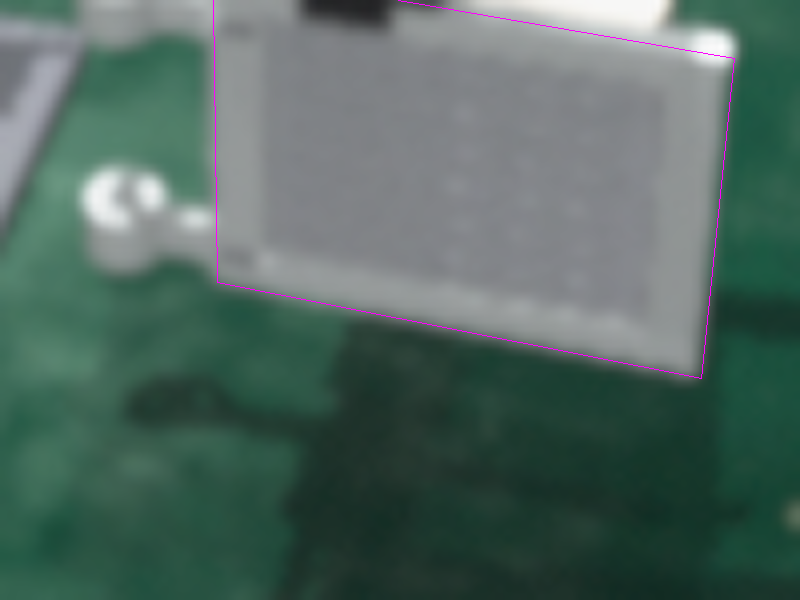

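```bash
python3 - <<'E'
from h import *
def ray(n,u,v,z):
    E=M[n]["extrinsics"];K=M[n]["camera_matrix"];d=np.linalg.inv(K)@[u,v,1];d=E[:3,:3]@(d*[1,-1,-1]);o=E[:3,3];return o+d*(z-o[2])/d[2]
im=cv2.imread("pics/scene12.png");crop(im,262,268,24,24,25,"k12.png")
im=cv2.imread("pics/scene0.png");crop(im,208,260,24,24,25,"k0.png")
a=np.hstack([cv2.imread("pics/k12.png"),cv2.imread("pics/k0.png")]);a=cv2.resize(a,(800,400));cv2.imwrite("pics/kk.png",a)
for u,v in((221.1,269.6),(221.3,269.4)): print(ray("scene",u,v,.125))
k=ray("scene",269.75,279.1,.0762);print(k,k[:2]-[.4145,.1986])
y=np.radians(7.67);print(.06*np.cos(y),.06*np.sin(y))
E
```

```text
[0.55066421 0.26806266 0.125     ]
[0.55060734 0.26740397 0.125     ]
[0.47564047 0.20774988 0.0762    ] [0.06114047 0.00914988]
0.059463193132345826 0.008008037369127327
```

View pics/kk.png

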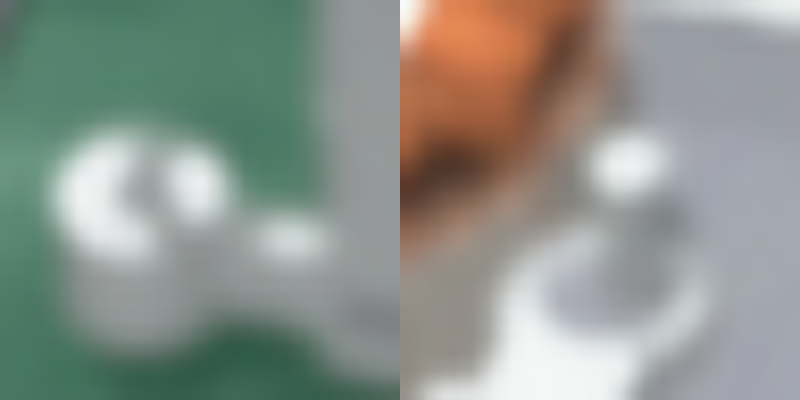

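```bash
python3 mv.py 0.49 0.2582 0.159 7.68
```

```text
dp [ 0.4159 -0.2453 -0.0096] rot [ 0.      0.0001 -0.0001] pos [0.4141 0.1985 0.1571] q [ 0.275 -0.126  2.012 -0.     1.256  1.712] clk 14.6
```

Request:
{"op": "drive_tool", "data": {"dp": [[0,-0.1,-0.01],[0.05,-0.2,-0.01],[0.15,-0.245,-0.01],[0.25,-0.245,-0.01],[0.35,-0.245,-0.01],[0.41,-0.245,-0.01],[0.416,-0.245,-0.01],[0.416,-0.245,-0.01]], "rot": [[0,0,0],[0,0,0],[0,0,0],[0,0,0],[0,0,0],[0,0,0],[0,0,0],[0,0,0]], "jaw": [-1,-1,-1,-1,-1,-1,-1,-1]}}

```text
clock: 15.4
position: [0.4895, 0.2579, 0.1586]
tool_rot: [0.0, 0.998, 0.067, -0.001]
force: [-1.0, -0.2, -4.0]
gripper_width: 0.132
```

```bash
python3 mv.py 0.49 0.2582 0.149 7.68;python3 st.py
```

```text
dp [ 0.0026 -0.0011  0.0478] rot [ 0.0001  0.0006 -0.0002] pos [0.4895 0.2579 0.1586] q [0.342 0.106 1.779 0.    1.259 1.78 ] clk 15.4
[-0.97 -0.2  -4.03] [-0.02 -0.03 -0.01] [0.4895 0.2579 0.1586] [ 2.000e-04  9.978e-01  6.670e-02 -1.000e-03]
```

Request:
{"op": "drive_tool", "data": {"dp": [[0.0025,-0.001,0.015],[0.0025,-0.001,0.03],[0.0025,-0.001,0.045],[0.0025,-0.001,0.05],[0.0025,-0.001,0.05],[0.0025,-0.001,0.05]], "rot": [[0,0.0005,0],[0,0.0005,0],[0,0.0005,0],[0,0.0005,0],[0,0.0005,0],[0,0.0005,0]], "jaw": [-1,-1,-1,-1,-1,-1]}}

```text
clock: 16.0
position: [0.4907, 0.2585, 0.1494]
tool_rot: [-0.0, 0.998, 0.067, 0.001]
force: [1.1, 0.2, -2.5]
gripper_width: 0.135
```

```bash
python3 st.py
```

```text
[ 1.05  0.17 -2.46] [-0.02 -0.04 -0.06] [0.4907 0.2585 0.1494] [-1.000e-04  9.978e-01  6.690e-02  9.000e-04]
```

Request:
{"op": "drive_tool", "data": {"dp": [[0,0,0.003],[0,0,0.006],[0,0,0.0075],[0,0,0.0075]], "rot": [[0,0,0],[0,0,0],[0,0,0],[0,0,0]], "jaw": [-1,-1,-1,-1]}}

```text
clock: 16.4
position: [0.4907, 0.2585, 0.1478]
tool_rot: [-0.0, 0.998, 0.067, 0.001]
force: [0.2, -0.2, -3.6]
gripper_width: 0.134
```

```bash
python3 st.py
```

```text
[ 0.21 -0.19 -3.62] [ 0.04 -0.03  0.03] [0.4907 0.2585 0.1478] [-1.000e-04  9.978e-01  6.690e-02  7.000e-04]
```

Request:
{"op": "drive_tool", "data": {"dp": [[0,0,0.003],[0,0,0.003],[0,0,0.003]], "rot": [[0,0,0],[0,0,0],[0,0,0]], "jaw": [-1,-1,-1]}}

```text
clock: 16.7
position: [0.4907, 0.2585, 0.1472]
tool_rot: [-0.0, 0.998, 0.067, 0.001]
force: [-0.1, -0.8, -4.4]
gripper_width: 0.136
```

```bash
python3 st.py
```

```text
[-0.08 -0.77 -4.35] [ 0.06 -0.04  0.03] [0.4907 0.2585 0.1472] [-1.000e-04  9.978e-01  6.690e-02  8.000e-04]
```

Request:
{"op": "drive_tool", "data": {"dp": [[0,0,0.002],[0,0,0.003],[0,0,0.003]], "rot": [[0,0,0],[0,0,0],[0,0,0]], "jaw": [-1,-1,-1]}}

```text
clock: 17.0
position: [0.4907, 0.2585, 0.1466]
tool_rot: [-0.0, 0.998, 0.067, 0.001]
force: [-0.0, 0.1, -3.7]
gripper_width: 0.133
```

Request:
{"op": "drive_tool", "data": {"dp": [[0,0,0.002],[0,0,0.003],[0,0,0.003]], "rot": [[0,0,0],[0,0,0],[0,0,0]], "jaw": [-1,-1,-1]}}

```text
clock: 17.3
position: [0.4907, 0.2585, 0.146]
tool_rot: [-0.0, 0.998, 0.067, 0.001]
force: [-0.2, 0.2, -2.7]
gripper_width: 0.132
```

```bash
python3 st.py
```

```text
[-0.19  0.22 -2.72] [ 0.02 -0.11  0.03] [0.4907 0.2585 0.146 ] [-0.000e+00  9.978e-01  6.690e-02  7.000e-04]
```

Request:
{"op": "drive_tool", "data": {"dp": [[0,0,0.002],[0,0,0.003],[0,0,0.003]], "rot": [[0,0,0],[0,0,0],[0,0,0]], "jaw": [-1,-1,-1]}}

```text
clock: 17.6
position: [0.4907, 0.2585, 0.1454]
tool_rot: [-0.0, 0.998, 0.067, 0.001]
force: [-0.8, 0.5, -3.7]
gripper_width: 0.137
```

```bash
python3 st.py
```

```text
[-0.8   0.54 -3.68] [ 0.07 -0.07 -0.01] [0.4907 0.2585 0.1454] [-0.000e+00  9.978e-01  6.690e-02  7.000e-04]
```

Request:
{"op": "drive_tool", "data": {"dp": [[0,0,0.003],[0,0,0.006],[0,0,0.006]], "rot": [[0,0,0],[0,0,0],[0,0,0]], "jaw": [-1,-1,-1]}}

```text
clock: 17.9
position: [0.4907, 0.2585, 0.1441]
tool_rot: [0.0, 0.998, 0.067, 0.001]
force: [-0.6, -0.5, -3.4]
gripper_width: 0.138
```

```bash
python3 st.py
```

```text
[-0.58 -0.53 -3.4 ] [ 0.02 -0.04 -0.01] [0.4907 0.2585 0.1441] [0.000e+00 9.978e-01 6.690e-02 7.000e-04]
```

Request:
{"op": "drive_tool", "data": {"dp": [[0,0,0.003],[0,0,0.006],[0,0,0.006]], "rot": [[0,0,0],[0,0,0],[0,0,0]], "jaw": [-1,-1,-1]}}

```text
clock: 18.2
position: [0.4907, 0.2585, 0.1429]
tool_rot: [-0.0, 0.998, 0.067, 0.001]
force: [-0.2, 0.1, -3.4]
gripper_width: 0.135
```

```bash
python3 st.py
```

```text
[-0.22  0.08 -3.44] [ 0.03 -0.04  0.01] [0.4907 0.2585 0.1429] [-0.000e+00  9.978e-01  6.690e-02  7.000e-04]
```

Request:
{"op": "drive_tool", "data": {"dp": [[0,0,0.005],[0,0,0.01],[0,0,0.015],[0,0,0.02],[0,0,0.02]], "rot": [[0,0,0],[0,0,0],[0,0,0],[0,0,0],[0,0,0]], "jaw": [-1,-1,-1,-1,-1]}}

```text
clock: 18.7
position: [0.4906, 0.2584, 0.1388]
tool_rot: [0.0, 0.998, 0.067, 0.001]
force: [0.8, -0.0, -3.3]
gripper_width: 0.136
```

Request:
{"op": "drive_tool", "data": {"dp": [[0,0,0.005],[0,0,0.01],[0,0,0.015],[0,0,0.02],[0,0,0.02]], "rot": [[0,0,0],[0,0,0],[0,0,0],[0,0,0],[0,0,0]], "jaw": [-1,-1,-1,-1,-1]}}

```text
clock: 19.2
position: [0.4906, 0.2585, 0.1348]
tool_rot: [-0.0, 0.998, 0.067, 0.001]
force: [0.9, 0.5, -3.6]
gripper_width: 0.132
```

```bash
python3 st.py
```

```text
[ 0.93  0.48 -3.57] [-0.01 -0.04  0.03] [0.4906 0.2585 0.1348] [-0.000e+00  9.978e-01  6.680e-02  6.000e-04]
```

Request:
{"op": "drive_tool", "data": {"dp": [[0,0,0.005],[0,0,0.01],[0,0,0.015],[0,0,0.02],[0,0,0.025],[0,0,0.025]], "rot": [[0,0,0],[0,0,0],[0,0,0],[0,0,0],[0,0,0],[0,0,0]], "jaw": [-1,-1,-1,-1,-1,-1]}}

```text
clock: 19.8
position: [0.4906, 0.2584, 0.1298]
tool_rot: [-0.0, 0.998, 0.067, 0.001]
force: [-0.3, 0.6, -3.8]
gripper_width: 0.137
```

```bash
python3 st.py
```

```text
[-0.29  0.59 -3.77] [-0.01 -0.03 -0.02] [0.4906 0.2584 0.1298] [-0.000e+00  9.978e-01  6.680e-02  6.000e-04]
```

Request:
{"op": "drive_tool", "data": {"dp": [[0,0,0.003],[0,0,0.006],[0,0,0.006]], "rot": [[0,0,0],[0,0,0],[0,0,0]], "jaw": [-1,-1,-1]}}

```text
clock: 20.1
position: [0.4907, 0.2585, 0.1288]
tool_rot: [-0.0, 0.998, 0.067, 0.001]
force: [0.8, -0.1, -4.6]
gripper_width: 0.138
```

```bash
python3 st.py
```

```text
[ 0.85 -0.12 -4.64] [ 0.05 -0.06  0.  ] [0.4907 0.2585 0.1288] [-0.000e+00  9.978e-01  6.680e-02  7.000e-04]
```

Request:
{"op": "drive_tool", "data": {"dp": [[0,0,0.003],[0,0,0.006],[0,0,0.006]], "rot": [[0,0,0],[0,0,0],[0,0,0]], "jaw": [-1,-1,-1]}}

```text
clock: 20.4
position: [0.4908, 0.2585, 0.1276]
tool_rot: [-0.0, 0.998, 0.067, 0.001]
force: [0.7, 0.3, -3.7]
gripper_width: 0.134
```

Request:
{"op": "drive_tool", "data": {"dp": [[0,0,0.003],[0,0,0.003],[0,0,0.003]], "rot": [[0,0,0],[0,0,0],[0,0,0]], "jaw": [-1,-1,-1]}}

```text
clock: 20.7
position: [0.4908, 0.2586, 0.1275]
tool_rot: [-0.0, 0.998, 0.067, 0.001]
force: [-2.2, -1.1, 1.7]
gripper_width: 0.134
```

```bash
python3 look.py 13
```

```text
[-2.2051197  -1.0950395   1.68964339] [-0.06882232  0.22971808 -0.0292864 ] [0.49081241 0.258563   0.1274581 ] [-1.06369359e-04  9.97760143e-01  6.68872236e-02  8.85999543e-04] 20.7
```

View pics/l13.png

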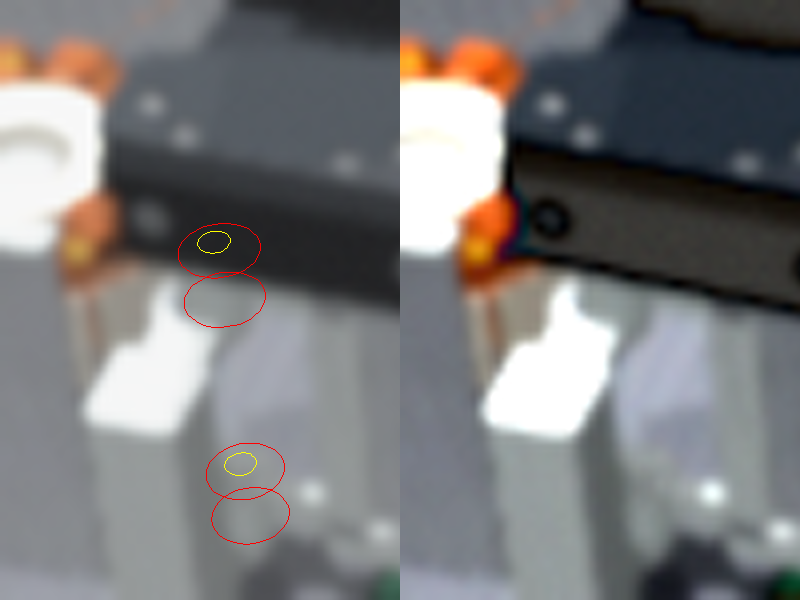

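Request:
{"op": "drive_tool", "data": {"dp": [[0,0,0],[0,0,0],[0,0,0],[0,0,0],[0,0,0],[0,0,0]], "rot": [[0,0,0],[0,0,0],[0,0,0],[0,0,0],[0,0,0],[0,0,0]], "jaw": [-0.5,-0.5,-0.5,-0.5,-0.5,-0.5]}}

```text
clock: 21.4
position: [0.4908, 0.2585, 0.127]
tool_rot: [-0.0, 0.998, 0.067, 0.001]
force: [1.0, -0.4, -0.4]
gripper_width: 0.247
```

```bash
python3 look.py 14; python3 - <<'E'
from h import *
im=cv2.imread("pics/scene14.png");crop(im,180,220,150,115,5,"w14.png")
E
```

```text
[ 0.98825207 -0.42707764 -0.35194997] [-0.01648849  0.01110986 -0.01760634] [0.49079773 0.25848577 0.12701159] [-5.56072585e-05  9.97763454e-01  6.68389933e-02  7.97833904e-04] 21.4
```

View pics/w14.png

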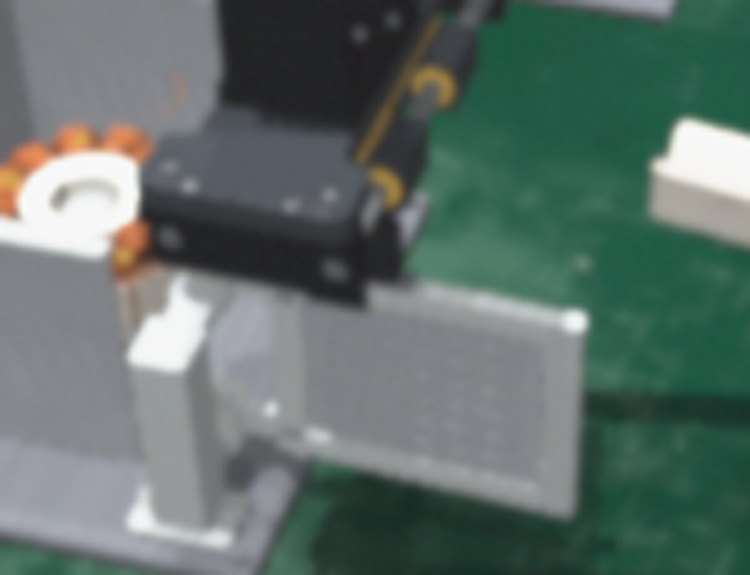

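The door is seated and hangs free: contact came at a TCP height of 0.1275, as predicted, and the door's weight is off the tool. Now I'll swing it with the fingers loose around the grip.

Request:
{"op": "drive_tool", "data": {"dp": [[0,0,-0.025],[0.0016,0.0314,-0.025],[0.0066,0.0624,-0.025],[0.0147,0.0927,-0.025],[0.0259,0.122,-0.025],[0.0402,0.15,-0.025],[0.0573,0.1763,-0.025],[0.0771,0.2007,-0.025]], "rot": [[0,0,0],[0,0,-0.0333],[0,0,-0.0667],[0,0,-0.1],[0,0,-0.1333],[0,0,-0.1667],[0,0,-0.2],[0,0,-0.2333]], "jaw": [-0.5,-0.5,-0.5,-0.5,-0.5,-0.5,-0.5,-0.5]}}

```text
clock: 22.3
position: [0.5115, 0.2206, 0.1325]
tool_rot: [0.0, 0.907, 0.422, 0.001]
force: [-0.1, 0.4, 0.3]
gripper_width: 0.248
```

```bash
python3 st.py; python3 - <<'E'
from h import *
im=vision.camera("scene")[:,:,::-1].copy();cv2.imwrite("pics/scene15.png",im);crop(im,150,190,150,115,5,"w15.png")
E
```

```text
[-0.06  0.37  0.28] [0.   0.06 0.01] [0.5115 0.2206 0.1325] [2.000e-04 9.066e-01 4.219e-01 8.000e-04]
```

View pics/w15.png

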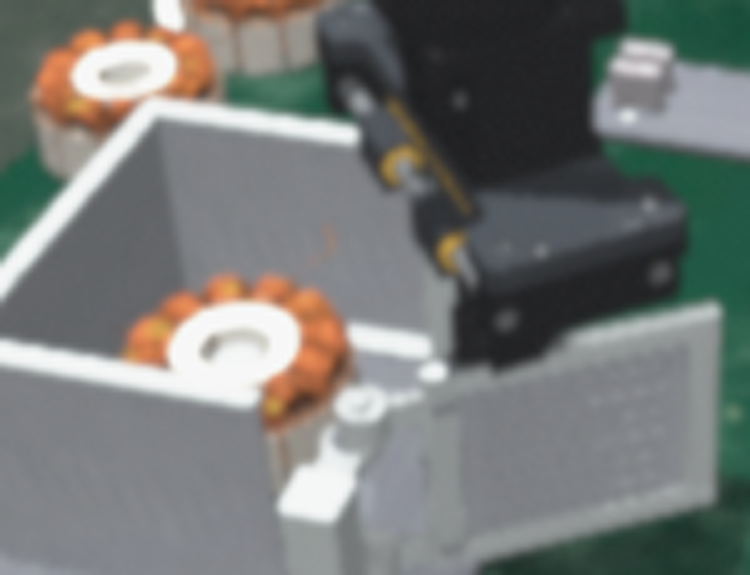

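The view shows the pin standing out of the upper knuckle at about (360,400) in the crop, and the door about 45° open, following the fingers. I'll carry on.

Request:
{"op": "drive_tool", "data": {"dp": [[0.0016,0.0314,0],[0.0066,0.0624,0],[0.0147,0.0927,0],[0.0259,0.122,0],[0.0402,0.15,0],[0.0573,0.1763,0],[0.0573,0.1763,0]], "rot": [[0,0,-0.0333],[0,0,-0.0667],[0,0,-0.1],[0,0,-0.1333],[0,0,-0.1667],[0,0,-0.2],[0,0,-0.2]], "jaw": [-0.5,-0.5,-0.5,-0.5,-0.5,-0.5,-0.5]}}

```text
clock: 23.05
position: [0.5463, 0.2066, 0.1325]
tool_rot: [0.001, 0.734, 0.679, 0.001]
force: [0.3, -0.4, 0.2]
gripper_width: 0.247
```

```bash
python3 st.py; python3 mv.py 0.5594 0.2072 0.1325 98.87; python3 - <<'E'
from h import *
im=vision.camera("scene")[:,:,::-1].copy();cv2.imwrite("pics/scene16.png",im);crop(im,150,190,150,115,5,"w16.png")
E
```

```text
[ 0.32 -0.36  0.19] [-0.01 -0.08 -0.05] [0.5463 0.2066 0.1325] [6.000e-04 7.338e-01 6.794e-01 9.000e-04]
dp [0.0079 0.0651 0.    ] rot [ 0.0007 -0.0001 -0.0738] pos [0.5463 0.2066 0.1325] q [ 0.227  0.202  1.723 -0.     1.214  0.304] clk 23.05
```

View pics/w16.png

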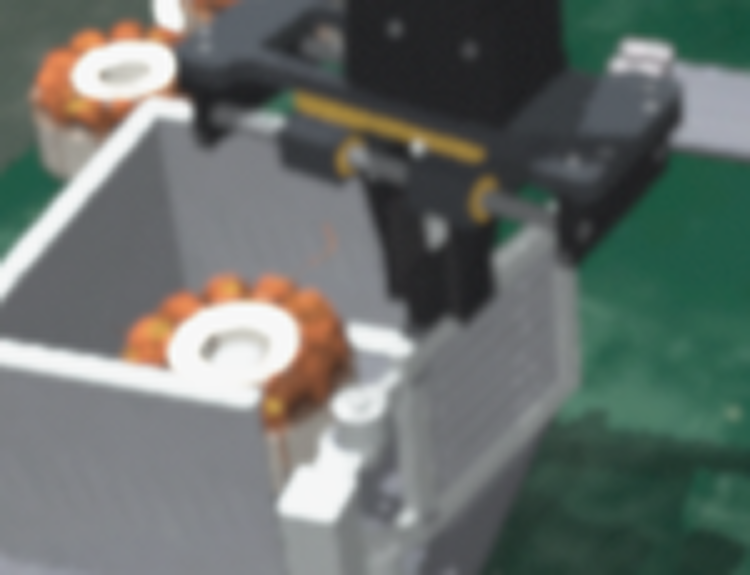

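Request:
{"op": "drive_tool", "data": {"dp": [[0.001,0.015,0],[0.003,0.03,0],[0.005,0.045,0],[0.007,0.06,0],[0.008,0.065,0],[0.008,0.07,0],[0.008,0.075,0],[0.008,0.075,0]], "rot": [[0,0,-0.017],[0,0,-0.034],[0,0,-0.051],[0,0,-0.068],[0,0,-0.074],[0,0,-0.074],[0,0,-0.074],[0,0,-0.074]], "jaw": [-0.5,-0.5,-0.5,-0.5,-0.5,-0.5,-0.5,-0.5]}}

```text
clock: 23.9
position: [0.5607, 0.2072, 0.1321]
tool_rot: [0.0, 0.65, 0.76, 0.001]
force: [0.0, 0.2, 0.8]
gripper_width: 0.254
```

```bash
python3 st.py; python3 - <<'E'
from h import *
im=vision.camera("scene")[:,:,::-1].copy();cv2.imwrite("pics/scene17.png",im);crop(im,150,190,150,115,5,"w17.png")
E
```

```text
[0.05 0.17 0.84] [ 0.08 -0.05 -0.03] [0.5607 0.2072 0.1321] [5.000e-04 6.501e-01 7.599e-01 6.000e-04]
```

View pics/w17.png

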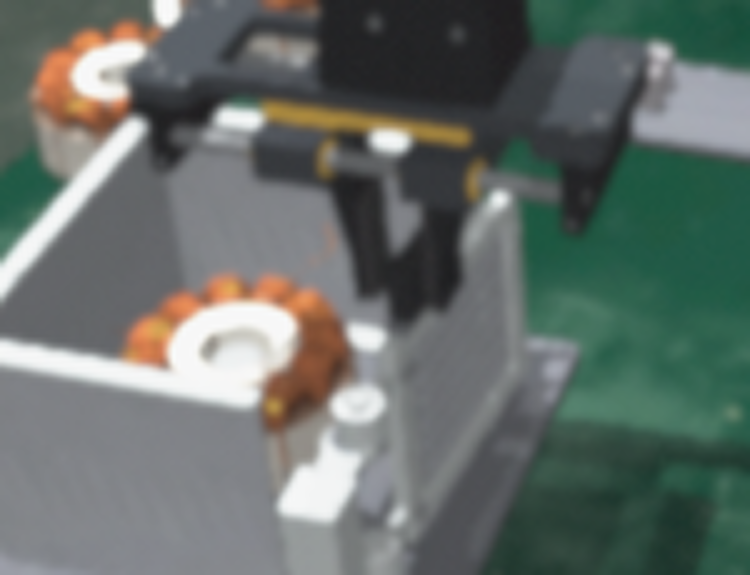

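Request:
{"op": "drive_tool", "data": {"dp": [[0,0.004,0],[0,0.008,0],[0,0.012,0],[0,0.016,0],[0,0.02,0],[0,0.02,0]], "rot": [[0,0,0],[0,0,0],[0,0,0],[0,0,0],[0,0,0],[0,0,0]], "jaw": [-0.5,-0.5,-0.5,-0.5,-0.5,-0.5]}}

```text
clock: 24.55
position: [0.5648, 0.2077, 0.1321]
tool_rot: [0.001, 0.65, 0.76, 0.001]
force: [-0.2, -0.9, 0.3]
gripper_width: 0.254
```

```bash
python3 st.py
```

```text
[-0.22 -0.89  0.32] [-0.08 -0.05 -0.02] [0.5648 0.2077 0.1321] [5.000e-04 6.496e-01 7.603e-01 6.000e-04]
```

Request:
{"op": "drive_tool", "data": {"dp": [[0,0.004,0],[0,0.007,0],[0,0.01,0],[0,0.01,0]], "rot": [[0,0,0],[0,0,0],[0,0,0],[0,0,0]], "jaw": [-0.5,-0.5,-0.5,-0.5]}}

```text
clock: 24.95
position: [0.5668, 0.2081, 0.1321]
tool_rot: [0.001, 0.65, 0.76, 0.001]
force: [-0.6, -0.4, 0.1]
gripper_width: 0.254
```

```bash
python3 st.py; python3 - <<'E'
from h import *
im=vision.camera("scene")[:,:,::-1].copy();cv2.imwrite("pics/scene18.png",im);crop(im,150,190,150,115,5,"w18.png")
E
```

```text
[-0.65 -0.38  0.08] [-0.11 -0.04  0.01] [0.5668 0.2081 0.1321] [5.000e-04 6.496e-01 7.603e-01 6.000e-04]
```

View pics/w18.png

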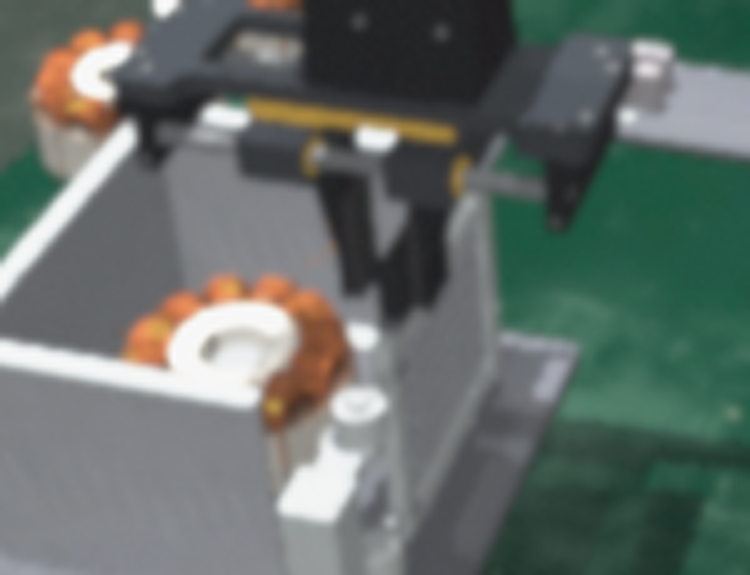

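Request:
{"op": "drive_tool", "data": {"dp": [[0,0.004,0],[0,0.008,0],[0,0.012,0],[0,0.015,0],[0,0.015,0]], "rot": [[0,0,0],[0,0,0],[0,0,0],[0,0,0],[0,0,0]], "jaw": [-0.5,-0.5,-0.5,-0.5,-0.5]}}

```text
clock: 25.5
position: [0.5678, 0.2083, 0.132]
tool_rot: [-0.001, 0.649, 0.76, -0.001]
force: [-7.4, -2.0, 5.5]
gripper_width: 0.253
```

```bash
python3 st.py
```

```text
[-7.37 -1.96  5.51] [-0.38  1.45  0.06] [0.5678 0.2083 0.132 ] [-0.0008  0.6495  0.7604 -0.0012]
```

Request:
{"op": "drive_tool", "data": {"dp": [[0,0.004,0],[0,0.007,0],[0,0.01,0],[0,0.01,0]], "rot": [[0,0,0],[0,0,0],[0,0,0],[0,0,0]], "jaw": [-0.5,-0.5,-0.5,-0.5]}}

```text
clock: 25.9
position: [0.5681, 0.2083, 0.1319]
tool_rot: [-0.002, 0.649, 0.76, -0.003]
force: [-14.4, -4.1, 9.5]
gripper_width: 0.256
```

```bash
python3 st.py
```

```text
[-14.44  -4.05   9.51] [-0.66  2.6   0.1 ] [0.5681 0.2083 0.1319] [-0.002   0.6494  0.7605 -0.0028]
```

```bash
python3 - <<'E'
from h import *
g=np.load("g.npy");d=np.array([.568,.2083])-g[:2];c,s=np.cos(g[2]),np.sin(g[2]);print(c*d[0]+s*d[1],-s*d[0]+c*d[1])
im=vision.camera("scene")[:,:,::-1].copy();cv2.imwrite("pics/scene19.png",im);crop(im,150,190,150,115,5,"w19.png")
E
```

```text
0.004235387642474847 0.01604419180258417
```

View pics/w19.png

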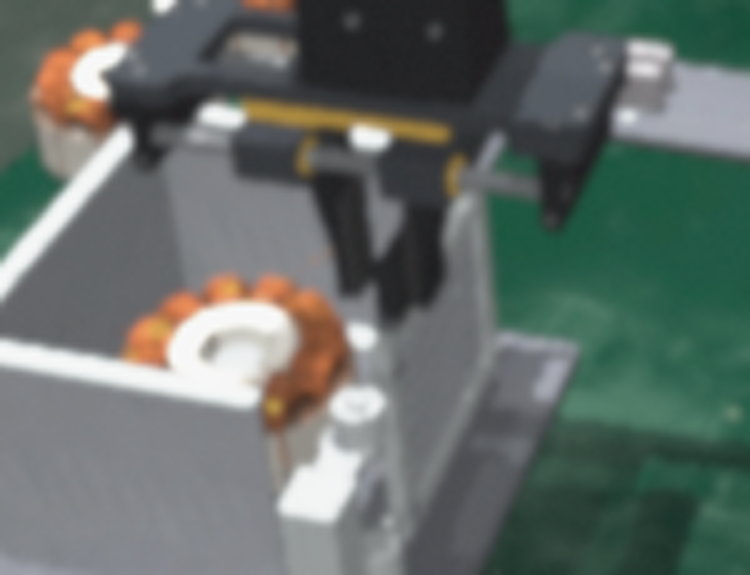

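Request:
{"op": "drive_tool", "data": {"dp": [[0,-0.006,0],[0,-0.015,0],[0,-0.025,0],[0,-0.03,0],[0,-0.03,0],[0,-0.03,0]], "rot": [[0,0,0],[0,0,0],[0,0,0],[0,0,0],[0,0,0],[0,0,0]], "jaw": [-0.5,-0.5,-0.5,-0.5,-0.2,-0.2]}}

```text
clock: 26.55
position: [0.566, 0.208, 0.1323]
tool_rot: [0.001, 0.65, 0.76, 0.001]
force: [0.6, -0.7, -0.2]
gripper_width: 0.347
```

```bash
python3 st.py; python3 - <<'E'
from h import *
im=vision.camera("scene")[:,:,::-1].copy();cv2.imwrite("pics/scene20.png",im);crop(im,150,190,150,115,5,"w20.png")
E
```

```text
[ 0.64 -0.65 -0.22] [ 0.03 -0.11  0.08] [0.566  0.208  0.1323] [7.000e-04 6.496e-01 7.603e-01 9.000e-04]
```

View pics/w20.png

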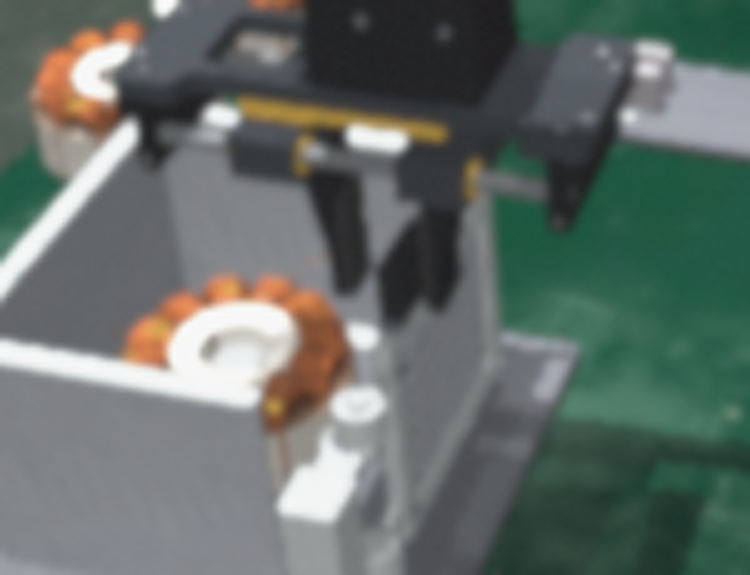

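Request:
{"op": "drive_tool", "data": {"dp": [[0,0,-0.05],[0,0,-0.15],[0,0,-0.35],[0,0,-0.6],[0,0,-0.8],[0,0,-1],[0,0,-1],[0,0,-1]], "rot": [[0,0,0],[0,0,0],[0,0,0],[0,0,0],[0,0,0],[0,0,0],[0,0,0],[0,0,0]], "jaw": [-0.2,-0.2,-0.2,-0.2,-0.2,-0.2,-0.2,-0.2]}}

```text
clock: 27.4
position: [0.5661, 0.208, 0.3343]
tool_rot: [0.002, 0.65, 0.76, 0.002]
force: [-0.1, 0.5, -1.8]
gripper_width: 0.399
```

```bash
python3 st.py; cat > shut.py <<'E'
import sys
from h import *
n=sys.argv[1]
im=vision.camera("scene")[:,:,::-1].copy();cv2.imwrite(f"pics/scene{n}.png",im)
g=np.load("g.npy");r=(0,0,255);d=[]
def door(e,py=-4): # e: door_edge x (inner face) in guard mm ; pin at (-4,78)
    a=np.arcsin((e-4+4)/145) # plane angle
    def D(x,y,z): return place(g,np.array([-4+x*np.sin(a)+y*np.cos(a),78-x*np.cos(a)+y*np.sin(a),30+z])/1e3)[0]
    return proj("scene",[D(24,py,100),D(150,py,100),D(150,py,-4),D(24,py,-4),D(24,py,100)])
for e,c in((4,(0,0,255)),(-4,(0,255,255))): d.append((door(e),c))
crop(im,150,190,150,115,5,f"w{n}.png",d); crop(im,215,205,50,60,10,f"v{n}.png",d)
E
python3 shut.py 21
```

```text
[-0.14  0.47 -1.78] [-0.   -0.08  0.04] [0.5661 0.208  0.3343] [0.0016 0.6496 0.7603 0.0021]
```

View pics/w21.png

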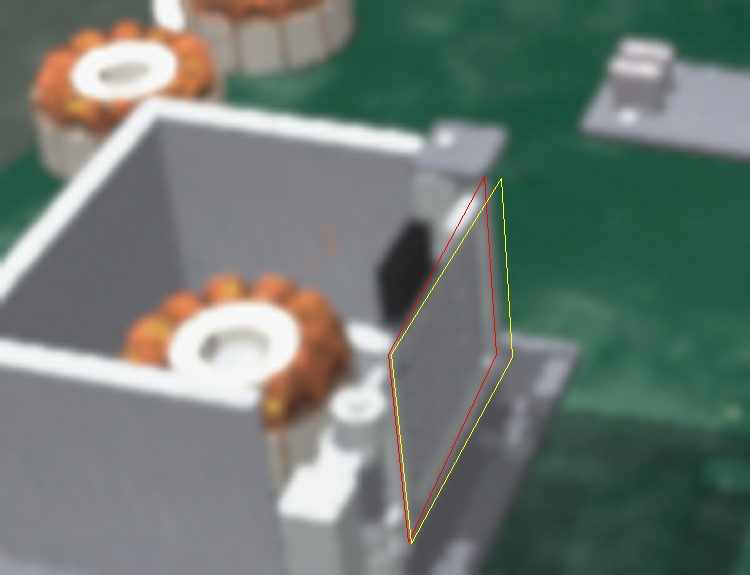

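View pics/v21.png

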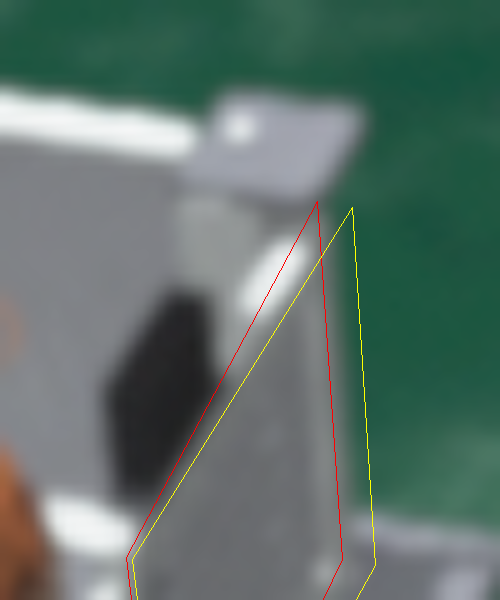

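```bash
python3 - <<'E'
import cv2,numpy as np
for r in (235,242,250):
  for n in(18,19,20,21):
    im=cv2.imread(f"pics/scene{n}.png").astype(int);row=im[r-1:r+2].mean(0)
    s=row[240:258,2]-row[240:258,1]  # r-g: green background negative
    k=s-(-12); i=[j for j in range(len(s)-1) if s[j]>-12>=s[j+1]]
    print(r,n,[round(240+j+(s[j]+12)/(s[j]-s[j+1]),2) for j in i],np.round(s[4:14]).astype(int))
E
```

```text
235 18 [np.float64(247.14)] [ -3  -4  -5 -10 -24 -44 -56 -58 -58 -59]
235 19 [np.float64(246.24)] [ -4  -6  -9 -21 -40 -55 -59 -59 -59 -58]
235 20 [np.float64(247.29)] [ -4  -4  -4  -8 -21 -39 -55 -59 -59 -58]
235 21 [np.float64(247.28)] [ -4  -4  -5  -9 -21 -39 -54 -57 -58 -57]
242 18 [np.float64(247.95)] [ -3  -3  -3  -5 -12 -30 -49 -53 -54 -55]
242 19 [np.float64(247.04)] [ -3  -4  -5 -11 -26 -45 -53 -54 -55 -54]
242 20 [np.float64(248.13)] [ -3  -4  -4  -4 -10 -25 -45 -53 -54 -54]
242 21 [np.float64(248.13)] [ -3  -3  -4  -4 -10 -26 -43 -52 -53 -54]
250 18 [np.float64(248.3)] [ -3  -3  -3  -4  -9 -20 -36 -48 -50 -50]
250 19 [np.float64(247.83)] [ -2  -3  -4  -5 -13 -32 -47 -50 -50 -50]
250 20 [np.float64(248.48)] [ -2  -2  -3  -5  -7 -17 -35 -48 -51 -50]
250 21 [np.float64(248.52)] [ -2  -2  -3  -4  -7 -17 -34 -47 -49 -49]
```

Request:
{"op": "drive_tool", "data": {"dp": [[-0.1,0,-0.1],[-0.1,-0.2,-0.1],[-0.1,-0.4,-0.1],[-0.1,-0.6,-0.1],[-0.1,-0.8,-0.1],[-0.1,-0.8,-0.1],[-0.1,-0.8,-0.1],[-0.1,-0.8,-0.1]], "rot": [[0,0,0],[0,0,0],[0,0,0],[0,0,0],[0,0,0],[0,0,0],[0,0,0],[0,0,0]], "jaw": [-0.2,-0.2,-0.2,-0.2,-0.2,-0.2,-0.2,-0.2]}}

```text
clock: 28.25
position: [0.4109, 0.1632, 0.3511]
tool_rot: [0.0, 0.65, 0.76, 0.0]
force: [-0.6, -0.1, -0.2]
gripper_width: 0.396
```

```bash
python3 shut.py 22; python3 - <<'E'
import cv2,numpy as np
from cell import vision
cv2.imwrite("pics/top22.png",vision.camera("top")[:,:,::-1])
im=cv2.imread("pics/scene22.png").astype(int)
for r in(235,242,250):
    row=im[r-1:r+2].mean(0);s=row[240:258,2]-row[240:258,1]
    print(r,[round(240+j+(s[j]+12)/(s[j]-s[j+1]),2) for j in range(17) if s[j]>-12>=s[j+1]])
a=cv2.imread("pics/scene0.png").astype(int);
for nm,(x,y,w,h) in dict(vb=(305,240,40,35),tape=(335,175,45,35),bear=(265,368,35,30)).items():
    print(nm,np.abs(a-im)[y:y+h,x:x+w].mean())
t=cv2.imread("pics/top22.png");cv2.imwrite("pics/tt22.png",cv2.resize(t[120:215,165:265],None,fx=6,fy=6,interpolation=cv2.INTER_CUBIC))
E
```

```text
235 [np.float64(247.29)]
242 [np.float64(248.12)]
250 [np.float64(248.48)]
vb 0.4642857142857143
tape 0.4038095238095238
bear 0.7031746031746032
```

View pics/tt22.png

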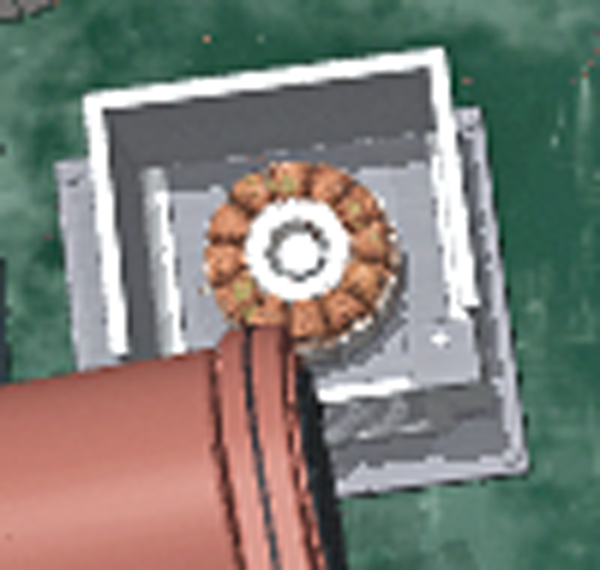

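View pics/scene22.png

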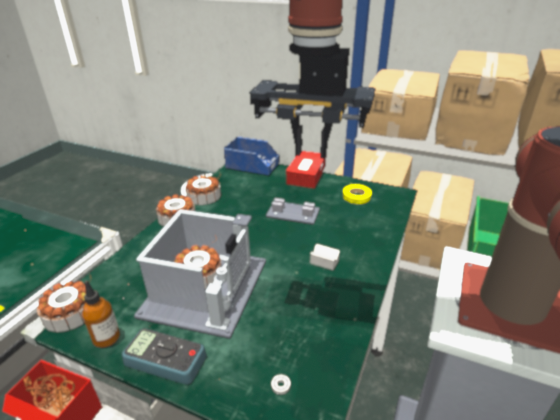

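The door is at rest with its corner under the keeper, about 2.5 mm off the post. The bystanders have not moved and the robot is clear, so I'll hand in.

```bash
python3 -c "
from cell import sign_off;print(sign_off())"
```

```text
the job is handed in; nothing more can be done
None
```

The door is hung on both pins and shut against the latch post, and the job was handed in at about 28 s on the robot's clock (70 s limit). Sign-off gave no verdict.

**Hanging:**
- On the first try I had the pins about 2.6 mm off. The knuckles caught on the pin tops and the door tilted 3–4° in the grip.
- I squared the door by pressing its bottom edge on the table, which put about 12 N on the tool. I then re-measured knuckle and pin in the scene camera.
- On the second try it went down freely. It touched the seats at the expected height (TCP 0.1275 m), with about 6 N on the tool.
- After letting go, the door's weight was off the tool.

**Shutting:** I swung the door shut with the fingers loose around the grip and pushed it against the post with about 15 N. The most I read at the tool during any contact was about 18 N. The force between door and guard itself is not reported.

**Last checks:**
- **Free edge:** it crept back about 2.5 mm when let go, against the 8 mm allowed. I did not push it again. It stayed put over two more pictures, and the door's corner is under the keeper.
- **Knuckles:** the pin shows above the upper knuckle. The lower knuckle could not be seen clearly, so that it is fully down rests on the contact height and force.
- **Bystanders:** the V-block, tape roll and bearing look unmoved in the scene camera, and the robot is clear of everything.

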